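# Fetch the pulley from behind the tall parts

### The arm

A 6-joint arm with a two-finger parallel gripper is mounted at the origin on the work surface. World frame = base frame: x ahead of the robot, y to its left, z up, the work surface at z = 0. Lengths are in m, angles in rad, forces in N, time in s.
With the tool pointing down it reaches from about 0.25 to 0.725 m from the base axis. Payload 4 kg.
Tool frame: the origin (TCP) lies on the centre line of the jaws, within the pads' length; the fingertips stand 17 mm ahead of it and the grasp point (between the pads) lies 2 mm behind it; z points along the fingers, y is the line along which they close (so a half turn about z gives the same grasp; the last joint's range is limited). The gripper opens to 85 mm and grips with 20 to 120 N. Pads are 22 mm wide; open, the fingers measure 114 mm over their backs; the gripper's body (76 mm by 85 mm) begins 54 mm behind the grasp point. The pads swing forward as they close: fully open they stand 13 mm farther back than shut.
Start: joints at [1.262, 0.241, 0.005, 1.335, 0, 1.571], TCP at [0.152, 0.476, 0.248] pointing down, gripper open.
Joint ranges: [-2.72, 2.72], [-1.05, 1.87], [-1.09, 1.28], [-1.99, 2.15], [-1.42, 1.44], [-3.14, 3.14]. Speed limits (rad/s): [2.79, 2.79, 3.14, 3.14, 3.14, 3.14].

### API

Orientations are given as a unit quaternion [x, y, z, w].
In Python, from workcell import bot, camera, get_calibration gives the robot as it stands.
- The arm moves only by the tool apply_moves, never from a script. Its argument "steps" is a list of rows, each a list of 3 entries, a list of its own where there are three numbers: the shift along the tool's x, y, z as a fraction of full scale, then the turn, a rotation vector about the tool's x, y, z as a fraction of full scale, then the opening, from 0 (shut) to 1 (fully open). A call has exactly 8 rows; each row shifts and turns the commanded pose from where the row before left it, along the tool's axes as they then stand; what a row does not reach is not made up. Full scale, the value 1, is 20 cm for a shift and pi rad for a turn. A row lasts 1/12 s, in which the tool goes at most 41.7 mm and 7.16 degrees, less where a joint would pass 70% of its speed; a pose out of reach is approached as far as the arm can. A call with a number of a shift or a turn outside -1 to 1 is refused whole. A call with a gripper value outside its range is refused whole. The fingers move at their own pace and stop on an object; the grip force is fixed at half the most. Time passes only in rows, so rows that do not move let the fingers close, or fill a call up. It gives the time, the measured TCP pose, the force, the opening and the grip force at its end, in the units of the state.
- bot.get_obs(): the state, without advancing time (a new reading comes with each control period).
- camera(name): name is "side" or "top" or "wrist"; returns (picture, depth): 384x512x3 uint8, red, green, blue; 384x512 float32, m along the optical axis (not along the pixel's ray), 0 where there is no reading.
- get_calibration(name): a dict with "fov_y" (degrees; the focal length in pixels is half the picture's height over the tangent of half this angle, whatever the lens; pixels are square), "cx", "cy" (the principal point, pixels), "rvec" (rotation vector, rad) and "tvec" (3), from world to camera coordinates, as OpenCV has them. Camera axes: x right, y down, z forward; pixel columns grow to the right and rows downward; lengths in m; the calibration is good to about 2 mm. A picture is of the moment at which its call begins: read the wrist's pose just before it. get_calibration takes no time and is no camera call; for the wrist camera it gives the pose at the moment of the call.
- bot.job_done(): hands the job in; it is judged then, once.
The state is a dict: "clock": time; "joint_pos": joint angles; "joint_vel": joint speeds; "tau": joint torques, N m; "eef_pos": TCP position; "tool_rot": TCP orientation; "ft_force": force on the tool from outside, world axes, zero at the start; "ft_torque": the same for the moment, N m; "grip_width": finger opening in m; "grasp_force": force on a finger pad.
Only numpy, scipy, OpenCV 4.12 (cv2) and the standard library are available. Lean on these libraries where they do the work, as an engineer would, in place of code of your own. Each camera call takes 0.05 s, during which the arm holds its last target. There are 200 camera calls.

### The job

The belt pulley in the blue tray is hemmed in by a spray can, a pneumatic cylinder and a spindle: first stand all three on the black mat, and only then take the pulley out and seat it flat on the pin of the fixture. When it is on the pin, put the can, the cylinder and the spindle back in the tray, each upright on the very spot where it stood at the start. Do not knock any of the three over, and leave the wrench, the jar and the carton alone.

Things in the scene. Friction and masses are not known exactly. Their poses are not given: they have to be found in the camera images.
- can_mid (a point): Spray can, plain aluminium, upright in the tray: round body 44 mm in diameter, 98 mm tall, then a cone to a nozzle cap 22 mm in diameter; 125 mm tall in all, 0.3 kg. Point: on its axis half-way up, 62.5 mm above its underside; z is its axis, up. Can be gripped up to 95 mm above its underside. Where it stands at the start is the place it is returned to.
- cylinder_mid (a point): Pneumatic cylinder, upright in the tray: square body 40 by 40 mm, 100 mm tall, dark end caps, steel rod 12 mm in diameter 22 mm out of the top; 122 mm in all, 0.4 kg. Point: on its axis half-way up, 61 mm above its underside; z up, x and y square to its faces (at first within 0.35 rad of the tray's). Grip up to 98 mm. It is returned to where it stands at the start.
- spindle_mid (a point): Turned steel spindle, upright in the tray: foot flange 50 mm in diameter, 12 mm thick, shaft 32 mm in diameter up to 98 mm, thin end 16 mm in diameter up to 118 mm; 0.45 kg. Point: on its axis half-way up, 59 mm above its underside; z is its axis, up. The shaft can be gripped up to 95 mm above the underside. It is returned to where it stands at the start.
- pulley_mid (a point): Toothed belt pulley, dark steel ring with fine teeth, lying flat in the tray: 50 mm in diameter over the teeth, 40 mm tall, bore 24 mm right through, 0.2 kg; the three tall things stand a few mm from it. Point: its centre, 20 mm above its underside; z is its axis; alike all round and on both faces.
- tray: Blue open tray, fixed, 170 (its x) by 190 mm (y), walls 5 mm thick, 30 mm high; things stand on its floor, 5 mm above the bench. Origin: centre of its underside; x points to its back. The pulley lies 20 mm behind the centre; the tall things stand about 59 mm in front of it and 57 mm to its left and right; which one where changes.
- mat: Flat black rubber mat, the side area, fixed, 180 mm (its x) by 200 mm (its y), 4 mm thick, empty at the start. Origin: centre of its underside, on the bench.
- fixture_seat (a point): Assembly fixture, fixed: aluminium plate 170 by 90 mm, 15 mm thick, with an upright steel pin (10 mm in diameter, 42 mm tall, pointed) for the pulley: bore over pin, resting on the plate. Point: foot of the pin, on the plate's top, 15 mm above the bench; x points along the plate to a toggle clamp with a red handle, 66 mm or more from the pin, up to 75 mm above the bench.
- wrench: Bystander: loose steel wrench, 170 mm long, lying on the far part of the bench. Origin at its underside.
- jar: Bystander: loose closed jar, 68 mm in diameter, 75 mm tall, on the far part of the bench. Origin: centre of its underside.
- carton: Bystander: loose cardboard carton, 60 by 80 by 50 mm tall, on the far part of the bench. Origin: centre of its underside.
There are look-alikes about, which are no part of the job. Leave any brown or turquoise look-alike of the part that bears fixture_seat alone.

How it is judged:
By the outcome, as a careful person would: the job done as asked, in the order asked, and still so for the second after the job is handed in, with the robot touching nothing.
It also fails if it takes over 150 s, if anything falls off the work surface, if the arm or the gripper's body presses on something with over 40 N, if the wrist force passes 120 N, or if a joint passes its speed limit or range.

## Working session

There is one attempt and no reset: what is moved stays moved. The work goes in short steps, Python scripts to look and compute and a tool call to move; the robot and the scene stay as the last step left them, time stands still between calls to the robot, and variables do not carry over. Pictures are saved under pics/ and viewed, at most 14 in all, crops included, and the job is handed in when it is done.

Besides the shell and the picture viewer there is one more tool, called after ">>>" as name([rows], argument=value, ...), one row to a line, values as JSON. apply_moves: Moves the arm, as the interface text tells. Its arguments: {"type":"object","properties":{"steps":{"type":"array"}},"required":["steps"]}

```bash
mkdir -p pics; ls; cat > h.py <<'E'
import numpy as np, cv2
from workcell import bot, camera, get_calibration
def cal(n):
    c=get_calibration(n); f=192/np.tan(np.radians(c["fov_y"])/2)
    K=np.array([[f,0,c["cx"]],[0,f,c["cy"]],[0,0,1]]); R=cv2.Rodrigues(np.array(c["rvec"],float))[0]; return K,R,np.array(c["tvec"],float).ravel()
def plane(C,uv,z):
    K,R,t=C; o=-R.T@t; d=(np.linalg.inv(K)@np.c_[np.atleast_2d(uv),np.ones(len(np.atleast_2d(uv)))].T).T@R
    return o+d*((z-o[2])/d[:,2])[:,None]
def cloud(C,D):
    K,R,t=C; v,u=np.indices(D.shape); p=np.stack([(u-K[0,2])/K[0,0]*D,(v-K[1,2])/K[1,1]*D,D],-1)
    return (p-t)@R
E
python3 - <<'E'
from h import *
for n in ["top","side","wrist"]:
    c=get_calibration(n); print(n,c)
    p,d=camera(n); cv2.imwrite(f"pics/{n}0.png",cv2.resize(p[:,:,::-1],(768,576))); np.savez(f"{n}0",p=p,d=d,K=cal(n)[0],R=cal(n)[1],t=cal(n)[2])
print(bot.get_obs())
E
```

```text
pics
top {'fov_y': 53.4545812305116, 'cx': 259.91745423953336, 'cy': 195.27032253353343, 'rvec': array([ 1.99885983, -2.21998429,  0.24526074]), 'tvec': array([0.09045613, 0.49799993, 1.04370524])}
side {'fov_y': 49.43837681596597, 'cx': 255.11043388196597, 'cy': 185.8234644385645, 'rvec': array([ 2.3647984 , -0.7082174 ,  0.23881543]), 'tvec': array([-0.38911137,  0.26745361,  1.11797438])}
wrist {'fov_y': 70.89629129190868, 'cx': 253.38200185232876, 'cy': 188.1303723021919, 'rvec': array([-2.32446807, -1.69762102, -0.26408131]), 'tvec': array([-0.49988658, -0.03963189,  0.37960738])}
{'clock': 0.15, 'joint_pos': array([ 1.26198524e+00,  2.41241122e-01,  4.05571762e-03,  1.33521375e+00,
       -1.78204447e-05,  1.57080719e+00]), 'joint_vel': array([ 9.42161102e-04, -2.87553728e-03,  5.62837481e-03, -3.52080001e-06,
        2.30129296e-03,  3.83847319e-04]), 'tau': array([ 8.47022625e-05, -3.72633648e+01,  2.52639377e+01,  1.23581733e-02,
        1.64375342e-05,  2.20046394e-05]), 'eef_pos': array([0.15183216, 0.47592057, 0.24762526]), 'tool_rot': array([ 1.53798056e-01,  9.88101976e-01, -7.93249092e-04, -1.14442892e-04]), 'ft_force': array([-0.08666736, -0.36565751, -0.459771  ]), 'ft_torque': array([ 0.01513751, -0.02128742, -0.04544042]), 'grasp_force': 0.0, 'grip_width': 0.08563240218051792}
```

View pics/top0.png

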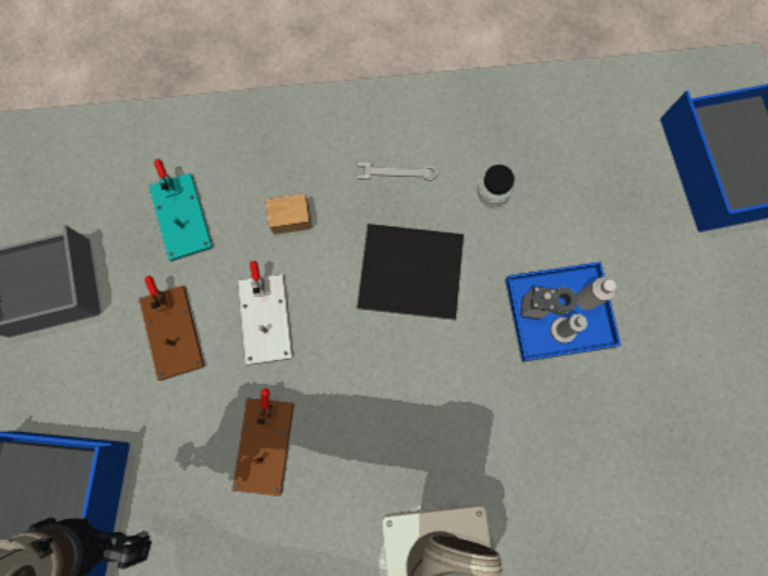

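View pics/side0.png

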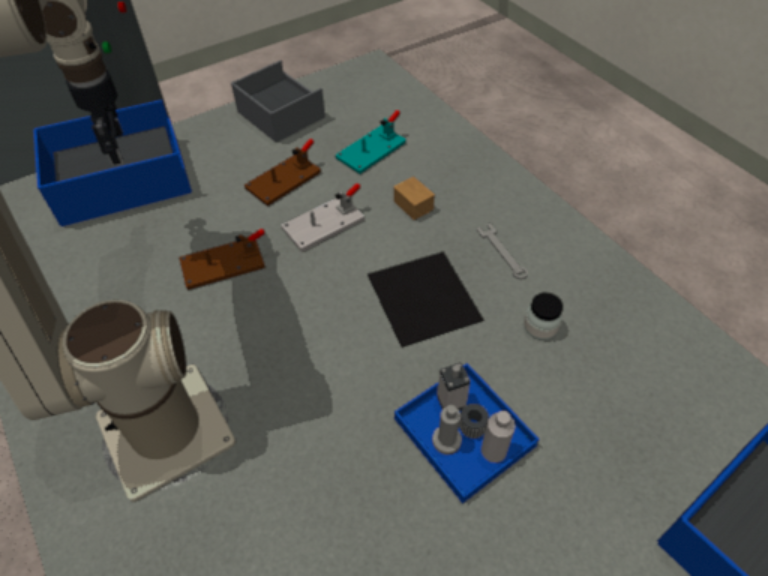

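The top view shows the cylinder at about (543,300), the pulley at (567,299), the can at (602,289) and the spindle at (573,325), all in the small blue tray. The mat is at (411,272) and the aluminium fixture at (265,318), with its clamp towards +x. The side view agrees.

```bash
python3 - <<'E'
from h import *
for n in ["top","side"]:
    z=np.load(n+"0.npz"); p,d=z["p"],z["d"]; C=(z["K"],z["R"],z["t"]); P=cloud(C,d); hsv=cv2.cvtColor(p,cv2.COLOR_RGB2HSV)
    print(n,"bench z",np.median(P[(d>0)&(abs(P[...,2])<.02)&(P[...,0]>.3)][:,2]))
    roi=(P[...,0]>.25)&(P[...,0]<.75)&(P[...,1]>-.5)&(P[...,1]<.5)&(d>0)
    def comps(m,zp,name,mn=60):
        k,L,st,ce=cv2.connectedComponentsWithStats(m.astype(np.uint8))
        for i in range(1,k):
            if st[i,4]<mn: continue
            c=cv2.findContours((L==i).astype(np.uint8),0,2)[0][0]; r=cv2.minAreaRect(cv2.convexHull(c)); b=plane(C,cv2.boxPoints(r),zp)[:,:2]
            e=b-np.roll(b,-1,0); print(name,st[i,4],b.mean(0).round(4),"edges",np.linalg.norm(e,axis=1).round(3),"ang",np.degrees(np.arctan2(e[:,1],e[:,0])).round(1)[:2])
    comps((hsv[...,0]>105)&(hsv[...,0]<125)&(hsv[...,1]>150)&roi,.03,"tray")
    comps((hsv[...,2]<50)&roi&(abs(P[...,2])<.015),.004,"mat",800)
    comps((hsv[...,1]<25)&(hsv[...,2]>150)&roi&(P[...,2]<.025)&(P[...,2]>.008),.015,"fix")
    t=roi&(P[...,2]>.085)&(P[...,1]<0)
    k,L,st,ce=cv2.connectedComponentsWithStats(t.astype(np.uint8))
    for i in range(1,k):
        if st[i,4]>15:
            q=P[L==i]; top=q[q[:,2]>q[:,2].max()-.008]; print("tall",st[i,4],ce[i].round(),"zmax",q[:,2].max().round(4),"topmean",top.mean(0).round(4),"all",q.mean(0).round(4), "span",np.ptp(q,0).round(3))
    pin=roi&(P[...,2]>.03)&(P[...,2]<.07)&(P[...,1]>0)&(P[...,1]<.3)
    k,L,st,ce=cv2.connectedComponentsWithStats(pin.astype(np.uint8))
    for i in range(1,k):
        if st[i,4]>3: q=P[L==i]; print("pin?",st[i,4],ce[i].round(),q.mean(0).round(4),q[:,2].max().round(3))
E
```

```text
top bench z 0.00041069818873989294
tray 2430 [ 0.4421 -0.2942] edges [0.205 0.172 0.198 0.171] ang [93.7 -1.5]
mat 3611 [ 0.5591 -0.0102] edges [0.177 0.201 0.177 0.195] ang [168.5  77.4]
fix 1542 [0.4888 0.2906] edges [0.093 0.171 0.09  0.171] ang [90.4  2.3]
tall 232 [401. 193.] zmax 0.1337 topmean [ 0.4614 -0.3509  0.1296] all [ 0.459  -0.3452  0.1108] span [0.043 0.04  0.048]
tall 247 [361. 199.] zmax 0.13 topmean [ 0.4549 -0.2377  0.1268] all [ 0.4533 -0.2351  0.1055] span [0.047 0.045 0.044]
tall 129 [384. 215.] zmax 0.1257 topmean [ 0.4048 -0.2922  0.1218] all [ 0.4028 -0.289   0.1062] span [0.03  0.031 0.038]
pin? 570 [191. 141.] [0.6924 0.2256 0.0489] 0.057
pin? 100 [171. 186.] [0.5589 0.2909 0.0596] 0.07
pin? 16 [174. 219.] [0.4627 0.2887 0.05  ] 0.057
pin? 119 [176. 271.] [0.316  0.2895 0.0602] 0.07
side bench z 0.0002585305019703657
tray 2768 [ 0.4399 -0.2991] edges [0.193 0.21  0.173 0.195] ang [-171.8   87.7]
mat 2863 [ 0.5613 -0.0132] edges [0.214 0.209 0.193 0.198] ang [170.   66.5]
fix 617 [0.4894 0.2854] edges [0.183 0.088 0.176 0.083] ang [-176.7   77.4]
tall 292 [303. 251.] zmax 0.1298 topmean [ 0.4544 -0.2422  0.1263] all [ 0.4509 -0.2458  0.104 ] span [0.048 0.05  0.045]
tall 163 [300. 277.] zmax 0.125 topmean [ 0.4037 -0.297   0.1217] all [ 0.4004 -0.3002  0.1058] span [0.032 0.032 0.039]
tall 301 [334. 284.] zmax 0.1326 topmean [ 0.4606 -0.3557  0.1294] all [ 0.4554 -0.3599  0.1104] span [0.043 0.043 0.047]
pin? 385 [276. 128.] [0.6914 0.2157 0.047 ] 0.055
pin? 107 [231. 130.] [0.5557 0.2857 0.0541] 0.07
pin? 17 [208. 143.] [0.463  0.2844 0.0462] 0.056
pin? 117 [166. 160.] [0.312  0.2842 0.0549] 0.07
```

The side and top views give consistent centres. I'll turn the tool and move over to the tray for a close look.

>>> apply_moves([
  [[0,0,-0.03],[0,0,0.0385],1],
  [[0,0,-0.03],[0,0,0.0385],1],
  [[0,0,-0.03],[0,0,0.0385],1],
  [[0,0,-0.03],[0,0,0.0385],1],
  [[0,0,-0.03],[0,0,0.0385],1],
  [[0,0,-0.03],[0,0,0.0385],1],
  [[0,0,-0.03],[0,0,0.0385],1],
  [[0,0,-0.03],[0,0,0.0385],1],
])

```text
clock: 0.82
eef_pos: [0.1519, 0.4761, 0.2962]
tool_rot: [0.598, 0.801, -0.0, 0.0]
ft_force: [-0.7, -0.1, 0.3]
grip_width: 0.0853
grasp_force: 0.0
```

>>> apply_moves([
  [[0,0,0],[0,0,0.0385],1],
  [[0,0,0],[0,0,0.0385],1],
  [[-0.19,0.06,0],[0,0,0],1],
  [[-0.19,0.06,0],[0,0,0],1],
  [[-0.19,0.06,0],[0,0,0],1],
  [[-0.19,0.06,0],[0,0,0],1],
  [[-0.19,0.06,0],[0,0,0],1],
  [[-0.19,0.06,0],[0,0,0],1],
])

```text
clock: 1.48
eef_pos: [0.2357, 0.2506, 0.296]
tool_rot: [0.688, 0.726, -0.0, 0.0]
ft_force: [1.1, 0.0, 0.8]
grip_width: 0.0853
grasp_force: 0.0
```

>>> apply_moves([
  [[-0.19,0.06,0],[0,0,0],1],
  [[-0.19,0.06,0],[0,0,0],1],
  [[-0.19,0.06,0],[0,0,0],1],
  [[-0.19,0.06,0],[0,0,0],1],
  [[-0.19,0.06,0],[0,0,0],1],
  [[-0.19,0.06,0],[0,0,0],1],
  [[-0.19,0.06,0],[0,0,0],1],
  [[-0.19,0.06,0],[0,0,0],1],
])

```text
clock: 2.15
eef_pos: [0.3476, -0.0482, 0.2964]
tool_rot: [0.689, 0.725, 0.0, 0.0]
ft_force: [1.4, 1.6, -0.1]
grip_width: 0.0856
grasp_force: 0.0
```

```bash
cat >> h.py <<'E'
from scipy.spatial.transform import Rotation as Ro
def state():
    o=bot.get_obs(); R=Ro.from_quat(o["tool_rot"]).as_matrix()
    return o,R,np.degrees(np.arctan2(R[1,1],R[0,1]))
def go(x,y,z,psi):
    """total tool-frame moves: turn first (z up/down any time), then shift in turned axes; fractions"""
    o,R,ps=state(); e=o["eef_pos"]; t=-(psi-ps)/180; a=np.radians(psi); d=np.array([x,y,z])-e
    print("t%.1f"%o["clock"],"at",e.round(4),"psi %.1f"%ps,"tilt",R[:2,2].round(3),"w %.4f gf %.1f"%(o["grip_width"],o["grasp_force"]),"F",o["ft_force"].round(1))
    print(" turn %.4f"%t," sx %.3f sy %.3f sz %.3f"%tuple(np.array([-np.sin(a)*d[0]+np.cos(a)*d[1],np.cos(a)*d[0]+np.sin(a)*d[1],-d[2]])/.2))
E
python3 - <<'E'
from h import *
go(.44,-.295,.3,3)
o,R,_=state(); C=cal("wrist"); print("cam in tool",R.T@(-C[1].T@C[2]-o["eef_pos"]),R.T@C[1].T)
print(o["joint_pos"])
E
```

```text
t2.1 at [ 0.3476 -0.0482  0.2964] psi 3.0 tilt [0.001 0.   ] w 0.0856 gf 0.0 F [ 1.4  1.6 -0.1]
 turn -0.0001  sx -1.257 sy 0.397 sz -0.018
cam in tool [ 0.07877001  0.00051988 -0.12540642] [[-6.35372713e-04 -9.52388379e-01 -3.04886818e-01]
 [ 9.99999748e-01 -7.01630396e-04  1.07751733e-04]
 [-3.16539357e-04 -3.04886673e-01  9.52388585e-01]]
[-1.37988367e-01 -7.67621440e-02 -2.20770961e-01  1.42617644e+00
  2.52247279e-04  1.38089509e+00]
```

>>> apply_moves([
  [[-0.18,0.057,0],[0,0,0],1],
  [[-0.18,0.057,0],[0,0,0],1],
  [[-0.18,0.057,0],[0,0,0],1],
  [[-0.18,0.057,0],[0,0,0],1],
  [[-0.18,0.057,0],[0,0,0],1],
  [[-0.18,0.057,0],[0,0,0],1],
  [[-0.18,0.057,0],[0,0,0],1],
  [[0,0,0],[0,0,0],1],
])

```text
clock: 2.82
eef_pos: [0.4419, -0.2991, 0.2937]
tool_rot: [0.69, 0.724, -0.001, -0.0]
ft_force: [0.9, 0.2, 0.5]
grip_width: 0.0853
grasp_force: 0.0
```

```bash
python3 - <<'E'
from h import *
go(.44,-.295,.3,3)
C=cal("wrist"); p,d=camera("wrist"); np.savez("w1",p=p,d=d,K=C[0],R=C[1],t=C[2]); cv2.imwrite("pics/w1.png",p[:,:,::-1])
P=cloud(C,d)
t=(P[...,2]>.08)&(d>.15)&(P[...,2]<.14)
k,L,st,ce=cv2.connectedComponentsWithStats(t.astype(np.uint8))
for i in range(1,k):
    if st[i,4]>30:
        q=P[L==i]; zm=np.percentile(q[:,2],99.5); top=q[q[:,2]>zm-.004]; print(st[i,4],ce[i].round(),"z",zm.round(4),"topmid",((top.max(0)+top.min(0))/2).round(4),"n",len(top),np.ptp(top,0).round(3))
        s=q[(q[:,2]>.1)&(q[:,2]<.108)]
        print("  shoulder",len(s),s.mean(0).round(4),((s.max(0)+s.min(0))/2).round(4),np.ptp(s,0).round(4))
E
```

```text
t2.8 at [ 0.4419 -0.2991  0.2937] psi 2.7 tilt [-0.001 -0.001] w 0.0853 gf 0.0 F [0.9 0.2 0.5]
 turn -0.0015  sx 0.021 sy -0.009 sz -0.032
1272 [267. 120.] z 0.1279 topmid [ 0.4549 -0.2396  0.1268] n 105 [0.011 0.011 0.004]
  shoulder 1159 [ 0.4548 -0.2393  0.105 ] [ 0.4547 -0.2401  0.1053] [0.0462 0.0474 0.0051]
614 [223. 163.] z 0.124 topmid [ 0.4048 -0.2943  0.1222] n 153 [0.015 0.015 0.004]
  shoulder 359 [ 0.4053 -0.2922  0.1029] [ 0.4043 -0.2943  0.1042] [0.0313 0.0309 0.0077]
1040 [266. 210.] z 0.1314 topmid [ 0.4614 -0.3529  0.1295] n 254 [0.02  0.021 0.004]
  shoulder 339 [ 0.4601 -0.3449  0.105 ] [ 0.4615 -0.3515  0.104 ] [0.0424 0.0402 0.008 ]
672 [406. 363.] z 0.1109 topmid [ 0.692  -0.6016  0.1091] n 185 [0.063 0.013 0.004]
  shoulder 173 [ 0.6936 -0.5992  0.104 ] [ 0.6937 -0.5988  0.104 ] [0.0575 0.0083 0.008 ]
```

View pics/w1.png

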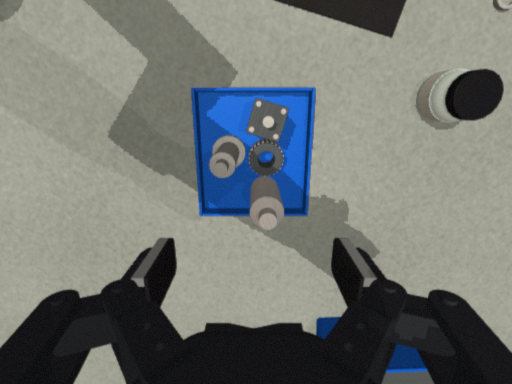

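The wrist view shows the cylinder at (267,120), rotated slightly, with the spindle at (223,160), the can at (266,212) and the pulley at (267,157).

```bash
python3 - <<'E'
from h import *
z=np.load("w1.npz"); p,d=z["p"],z["d"]; C=(z["K"],z["R"],z["t"]); P=cloud(C,d)
q=P[(abs(P[...,2]-.105)<.004)&(np.hypot(P[...,0]-.4548,P[...,1]+.24)<.04)][:,:2]
r=cv2.minAreaRect((q*1000).astype(np.float32)); print("cyl",r); b=cv2.boxPoints(r); print(b)
q=P[(abs(P[...,2]-.045)<.004)&(np.hypot(P[...,0]-.46,P[...,1]+.296)<.04)][:,:2]
print("pul",cv2.minEnclosingCircle((q*1000).astype(np.float32)),q.mean(0),len(q))
hsv=cv2.cvtColor(p,cv2.COLOR_RGB2HSV)
m=(abs(P[...,2]-.03)<.003)&(hsv[...,0]>100)&(hsv[...,0]<130)&(hsv[...,1]>120)&(np.hypot(P[...,0]-.44,P[...,1]+.296)<.16)
print("tray",cv2.minAreaRect((P[m][:,:2]*1000).astype(np.float32)))
E
```

```text
cyl ((454.97369384765625, -239.87644958496094), (39.98267364501953, 40.07328796386719), 76.5687484741211)
[[ 430.84152 -254.66693]
 [ 469.81876 -263.9751 ]
 [ 479.10587 -225.08597]
 [ 440.12863 -215.7778 ]]
pul ((453.04071044921875, -304.6531066894531), 34.380149841308594) [ 0.45969837 -0.2975394 ] 706
tray ((441.64923095703125, -296.31781005859375), (169.3386688232422, 187.35983276367188), 2.7302322387695312)
```

```bash
python3 - <<'E'
from h import *
go(.455,-.2398,.088,-13.4)
E
```

```text
t2.9 at [ 0.4408 -0.2962  0.2941] psi 2.8 tilt [-0.002  0.001] w 0.0853 gf 0.0 F [-0.4  0.3 -0.4]
 turn 0.0899  sx 0.291 sy 0.004 sz 1.030
```

>>> apply_moves([
  [[0,0,0],[0,0,0.03],1],
  [[0,0,0],[0,0,0.03],1],
  [[0,0,0],[0,0,0.03],1],
  [[0.1,0,0],[0,0,0],1],
  [[0.1,0,0],[0,0,0],1],
  [[0.09,0,0],[0,0,0],1],
  [[0,0,0.1],[0,0,0],1],
  [[0,0,0.1],[0,0,0],1],
])

```text
clock: 3.53
eef_pos: [0.4544, -0.2352, 0.2575]
tool_rot: [0.783, 0.622, 0.001, 0.002]
ft_force: [0.2, 0.2, -1.1]
grip_width: 0.0854
grasp_force: 0.0
```

```bash
python3 - <<'E'
from h import *
go(.455,-.2398,.088,-13.4)
E
```

```text
t3.5 at [ 0.4544 -0.2352  0.2575] psi -13.0 tilt [ 0.003 -0.001] w 0.0854 gf 0.0 F [ 0.2  0.2 -1.1]
 turn 0.0021  sx -0.021 sy 0.008 sz 0.847
```

>>> apply_moves([
  [[-0.01,0.005,0.1],[0,0,0.002],1],
  [[0,0,0.1],[0,0,0],1],
  [[0,0,0.1],[0,0,0],1],
  [[0,0,0.1],[0,0,0],1],
  [[0,0,0.1],[0,0,0],1],
  [[0,0,0.1],[0,0,0],1],
  [[0,0,0],[0,0,0],1],
  [[0,0,0],[0,0,0],1],
])

```text
clock: 4.2
eef_pos: [0.4531, -0.2379, 0.1358]
tool_rot: [0.785, 0.619, -0.001, -0.001]
ft_force: [0.7, 0.0, -0.2]
grip_width: 0.0857
grasp_force: 0.0
```

```bash
python3 - <<'E'
from h import *
go(.455,-.2398,.088,-13.4)
C=cal("wrist"); p,d=camera("wrist"); cv2.imwrite("pics/w2.png",p[:,:,::-1])
go(.455,-.2398,.088,-13.4)
E
```

```text
t4.2 at [ 0.4531 -0.2379  0.1358] psi -13.5 tilt [-0.003  0.002] w 0.0857 gf 0.0 F [ 0.7  0.  -0.2]
 turn -0.0006  sx -0.007 sy 0.011 sz 0.239
t4.2 at [ 0.4542 -0.2386  0.137 ] psi -13.5 tilt [-0.  0.] w 0.0853 gf 0.0 F [-0.8  0.9  0.1]
 turn -0.0006  sx -0.005 sy 0.005 sz 0.245
```

View pics/w2.png

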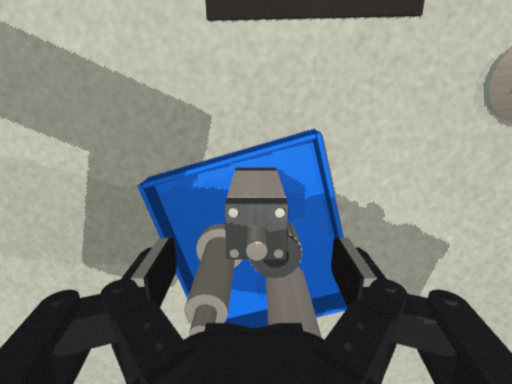

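The cylinder is square between the jaws at about (257,222), and the spindle at (208,300) is clear of the fingers. Next I'll descend and close.

>>> apply_moves([
  [[-0.005,0.005,0.06],[0,0,0],1],
  [[0,0,0.06],[0,0,0],1],
  [[0,0,0.06],[0,0,0],1],
  [[0,0,0.06],[0,0,0],1],
  [[0,0,0],[0,0,0],1],
  [[0,0,0],[0,0,0],1],
  [[0,0,0],[0,0,0],0.3],
  [[0,0,0],[0,0,0],0.3],
])

```text
clock: 4.92
eef_pos: [0.4561, -0.241, 0.0899]
tool_rot: [0.786, 0.619, 0.001, 0.001]
ft_force: [-0.5, 0.3, -0.2]
grip_width: 0.0639
grasp_force: 0.0
```

>>> apply_moves([
  [[0,0,0],[0,0,0],0.2],
  [[0,0,0],[0,0,0],0.2],
  [[0,0,0],[0,0,0],0.2],
  [[0,0,0],[0,0,0],0],
  [[0,0,0],[0,0,0],0],
  [[0,0,0],[0,0,0],0],
  [[0,0,0],[0,0,0],0],
  [[0,0,0],[0,0,0],0],
])

```text
clock: 5.58
eef_pos: [0.4553, -0.2407, 0.0893]
tool_rot: [0.786, 0.619, 0.0, 0.001]
ft_force: [-1.3, 0.2, 5.5]
grip_width: 0.0392
grasp_force: 60.3
```

```bash
python3 - <<'E'
from h import *
go(.455,-.2398,.088,-13.4)
go(.572,.049,.24,-13.4)
E
```

```text
t5.6 at [ 0.4553 -0.2407  0.0893] psi -13.6 tilt [ 0.001 -0.001] w 0.0392 gf 60.3 F [-1.3  0.2  5.5]
 turn -0.0009  sx 0.004 sy -0.002 sz 0.006
t5.6 at [ 0.4553 -0.2407  0.0893] psi -13.6 tilt [ 0.001 -0.001] w 0.0392 gf 60.3 F [-1.3  0.2  5.5]
 turn -0.0009  sx 1.544 sy 0.232 sz -0.754
```

>>> apply_moves([
  [[0,0,-0.04],[0,0,0],0],
  [[0,0,-0.08],[0,0,0],0],
  [[0,0,-0.12],[0,0,0],0],
  [[0,0,-0.14],[0,0,0],0],
  [[0,0,-0.14],[0,0,0],0],
  [[0,0,-0.12],[0,0,0],0],
  [[0,0,-0.08],[0,0,0],0],
  [[0.04,0.006,-0.03],[0,0,0],0],
])

```text
clock: 6.25
eef_pos: [0.4588, -0.2342, 0.2411]
tool_rot: [0.786, 0.618, 0.001, 0.002]
ft_force: [1.2, 0.7, -3.4]
grip_width: 0.0392
grasp_force: 61.4
```

>>> apply_moves([
  [[0.08,0.012,0],[0,0,0],0],
  [[0.12,0.018,0],[0,0,0],0],
  [[0.14,0.02,0],[0,0,0],0],
  [[0.14,0.021,0],[0,0,0],0],
  [[0.14,0.021,0],[0,0,0],0],
  [[0.14,0.021,0],[0,0,0],0],
  [[0.14,0.021,0],[0,0,0],0],
  [[0.14,0.021,0],[0,0,0],0],
])

```text
clock: 6.92
eef_pos: [0.5363, -0.036, 0.2367]
tool_rot: [0.786, 0.619, -0.001, -0.001]
ft_force: [1.0, -0.5, -4.4]
grip_width: 0.0386
grasp_force: 61.3
```

>>> apply_moves([
  [[0.14,0.021,0],[0,0,0],0],
  [[0.12,0.021,0],[0,0,0],0],
  [[0.1,0.018,0],[0,0,0],0],
  [[0.06,0.012,0],[0,0,0],0],
  [[0.03,0.004,0],[0,0,0],0],
  [[0,0,0.03],[0,0,0],0],
  [[0,0,0],[0,0,0],0],
  [[0,0,0],[0,0,0],0],
])

```text
clock: 7.58
eef_pos: [0.5718, 0.0448, 0.2313]
tool_rot: [0.786, 0.618, -0.001, -0.0]
ft_force: [-0.2, -0.5, -2.8]
grip_width: 0.0397
grasp_force: 61.2
```

```bash
python3 - <<'E'
from h import *
go(.572,.049,.088,-13.4)
E
```

```text
t7.6 at [0.5718 0.0448 0.2313] psi -13.6 tilt [-0.003 -0.001] w 0.0397 gf 61.2 F [-0.2 -0.5 -2.8]
 turn -0.0013  sx 0.021 sy -0.004 sz 0.717
```

>>> apply_moves([
  [[0.01,0,0.06],[0,0,0],0],
  [[0.01,0,0.11],[0,0,0],0],
  [[0,0,0.13],[0,0,0],0],
  [[0,0,0.13],[0,0,0],0],
  [[0,0,0.12],[0,0,0],0],
  [[0,0,0.08],[0,0,0],0],
  [[0,0,0.04],[0,0,0],0],
  [[0,0,0.02],[0,0,0],0],
])

```text
clock: 8.25
eef_pos: [0.5726, 0.0486, 0.093]
tool_rot: [0.786, 0.618, -0.001, -0.001]
ft_force: [-0.8, -0.1, -3.8]
grip_width: 0.0391
grasp_force: 61.2
```

>>> apply_moves([
  [[0,0,0.01],[0,0,0],0],
  [[0,0,0],[0,0,0],0],
  [[0,0,0],[0,0,0],0],
  [[0,0,0],[0,0,0],0],
  [[0,0,0],[0,0,0],0],
  [[0,0,0],[0,0,0],0],
  [[0,0,0],[0,0,0],0],
  [[0,0,0],[0,0,0],0],
])

```text
clock: 8.92
eef_pos: [0.5739, 0.0498, 0.0925]
tool_rot: [0.786, 0.619, 0.0, 0.0]
ft_force: [0.4, -1.0, -3.9]
grip_width: 0.0392
grasp_force: 61.2
```

```bash
python3 - <<'E'
from h import *
go(.572,.049,.088,-13.4)
E
```

```text
t8.9 at [0.5739 0.0498 0.0925] psi -13.5 tilt [0. 0.] w 0.0392 gf 61.2 F [ 0.4 -1.  -3.9]
 turn -0.0008  sx -0.006 sy -0.008 sz 0.023
```

>>> apply_moves([
  [[0,0,0.008],[0,0,0],0],
  [[0,0,0.006],[0,0,0],0],
  [[0,0,0.004],[0,0,0],0],
  [[0,0,0.003],[0,0,0],0],
  [[0,0,0],[0,0,0],0],
  [[0,0,0],[0,0,0],0],
  [[0,0,0],[0,0,0],0],
  [[0,0,0],[0,0,0],0],
])

```text
clock: 9.58
eef_pos: [0.5736, 0.0498, 0.0884]
tool_rot: [0.786, 0.619, -0.0, -0.0]
ft_force: [-1.8, 0.3, 0.9]
grip_width: 0.0392
grasp_force: 61.7
```

>>> apply_moves([
  [[0,0,0],[0,0,0],0.6],
  [[0,0,0],[0,0,0],0.7],
  [[0,0,0],[0,0,0],0.8],
  [[0,0,0],[0,0,0],1],
  [[0,0,0],[0,0,0],1],
  [[0,0,0],[0,0,0],1],
  [[0,0,-0.06],[0,0,0],1],
  [[0,0,-0.1],[0,0,0],1],
])

```text
clock: 10.25
eef_pos: [0.5718, 0.0496, 0.118]
tool_rot: [0.786, 0.619, -0.002, -0.002]
ft_force: [0.4, -0.4, 0.7]
grip_width: 0.0854
grasp_force: 0.0
```

>>> apply_moves([
  [[0,0,-0.15],[0,0,0],1],
  [[0,0,-0.15],[0,0,0],1],
  [[0,0,-0.1],[0,0,-0.03],1],
  [[0,0,0],[0,0,-0.03],1],
  [[0,0,0],[0,0,-0.03],1],
  [[-0.152,-0.0845,0],[0,0,0],1],
  [[-0.152,-0.0845,0],[0,0,0],1],
  [[-0.152,-0.0845,0],[0,0,0],1],
])

```text
clock: 10.92
eef_pos: [0.5268, -0.0441, 0.2]
tool_rot: [0.69, 0.724, -0.0, 0.0]
ft_force: [0.5, -0.9, -0.3]
grip_width: 0.0852
grasp_force: 0.0
```

>>> apply_moves([
  [[-0.152,-0.0845,0],[0,0,0],1],
  [[-0.152,-0.0845,0],[0,0,0],1],
  [[-0.152,-0.0845,0],[0,0,0],1],
  [[-0.152,-0.0845,0],[0,0,0],1],
  [[-0.152,-0.0845,0],[0,0,0],1],
  [[-0.152,-0.0845,0],[0,0,0],1],
  [[-0.152,-0.0845,0],[0,0,0],1],
  [[-0.152,-0.0845,0],[0,0,0],1],
])

```text
clock: 11.58
eef_pos: [0.4026, -0.2943, 0.2004]
tool_rot: [0.691, 0.723, 0.0, 0.0]
ft_force: [0.6, 0.2, 0.1]
grip_width: 0.0857
grasp_force: 0.0
```

>>> apply_moves([
  [[0,0,0],[0,0,0],1],
  [[0,0,0],[0,0,0],1],
  [[0,0,0],[0,0,0],1],
  [[0,0,0],[0,0,0],1],
  [[0,0,0],[0,0,0],1],
  [[0,0,0],[0,0,0],1],
  [[0,0,0],[0,0,0],1],
  [[0,0,0],[0,0,0],1],
])

```text
clock: 12.25
eef_pos: [0.4039, -0.2922, 0.2001]
tool_rot: [0.69, 0.724, -0.0, 0.0]
ft_force: [0.1, -0.6, -0.5]
grip_width: 0.0854
grasp_force: 0.0
```

```bash
python3 - <<'E'
from h import *
go(.4047,-.2943,.088,2.8)
C=cal("top"); p,d=camera("top"); cv2.imwrite("pics/t2.png",p[100:300,150:450,::-1].repeat(2,0).repeat(2,1))
P=cloud(C,d); q=P[(P[...,2]>.11)&(np.hypot(P[...,0]-.57,P[...,1]-.05)<.06)]; print("cyl top",q.mean(0),len(q))
go(.4047,-.2943,.088,2.8)
E
```

```text
t12.2 at [ 0.4039 -0.2922  0.2001] psi 2.7 tilt [ 0. -0.] w 0.0854 gf 0.0 F [ 0.1 -0.6 -0.5]
 turn -0.0004  sx -0.010 sy 0.004 sz 0.561
cyl top [0.5724182  0.05223908 0.12305178] 22
t12.3 at [ 0.4038 -0.2924  0.2001] psi 2.7 tilt [-0. -0.] w 0.0850 gf 0.0 F [-1.   0.5  0.4]
 turn -0.0005  sx -0.010 sy 0.004 sz 0.561
```

View pics/t2.png

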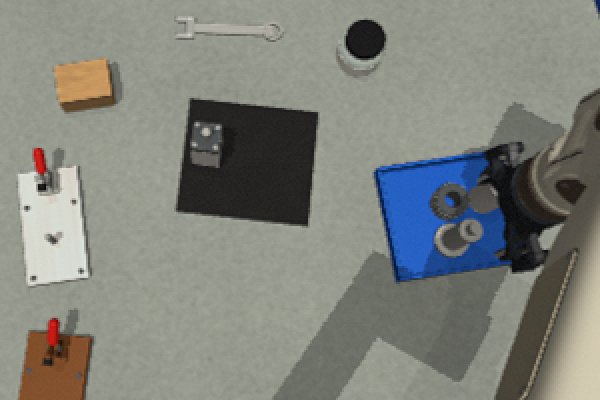

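The cylinder stands upright on the mat at crop (207,150). The gripper is over the spindle and can, so I'll descend on the spindle.

>>> apply_moves([
  [[-0.01,0.004,0.08],[0,0,0],1],
  [[0,0,0.1],[0,0,0],1],
  [[0,0,0.1],[0,0,0],1],
  [[0,0,0.1],[0,0,0],1],
  [[0,0,0.1],[0,0,0],1],
  [[0,0,0.06],[0,0,0],1],
  [[0,0,0.02],[0,0,0],1],
  [[0,0,0],[0,0,0],1],
])

```text
clock: 12.97
eef_pos: [0.4037, -0.2942, 0.087]
tool_rot: [0.691, 0.723, -0.0, -0.001]
ft_force: [-0.9, -0.3, 0.7]
grip_width: 0.0855
grasp_force: 0.0
```

>>> apply_moves([
  [[0,0,0],[0,0,0],0.3],
  [[0,0,0],[0,0,0],0.2],
  [[0,0,0],[0,0,0],0.2],
  [[0,0,0],[0,0,0],0],
  [[0,0,0],[0,0,0],0],
  [[0,0,0],[0,0,0],0],
  [[0,0,0],[0,0,0],0],
  [[0,0,0],[0,0,0],0],
])

```text
clock: 13.63
eef_pos: [0.4046, -0.2952, 0.0891]
tool_rot: [0.691, 0.723, -0.0, 0.001]
ft_force: [-1.7, 0.3, 6.9]
grip_width: 0.0299
grasp_force: 58.9
```

```bash
python3 - <<'E'
from h import *
go(.4047,-.2943,.088,2.8)
go(.56,-.0115,.24,2.8)
E
```

```text
t13.6 at [ 0.4046 -0.2952  0.0891] psi 2.6 tilt [ 0.001 -0.001] w 0.0299 gf 58.9 F [-1.7  0.3  6.9]
 turn -0.0009  sx 0.004 sy 0.001 sz 0.005
t13.6 at [ 0.4046 -0.2952  0.0891] psi 2.6 tilt [ 0.001 -0.001] w 0.0299 gf 58.9 F [-1.7  0.3  6.9]
 turn -0.0009  sx 1.379 sy 0.846 sz -0.755
```

>>> apply_moves([
  [[0,0,-0.04],[0,0,0],0],
  [[0,0,-0.08],[0,0,0],0],
  [[0,0,-0.12],[0,0,0],0],
  [[0,0,-0.14],[0,0,0],0],
  [[0,0,-0.14],[0,0,0],0],
  [[0,0,-0.12],[0,0,0],0],
  [[0,0,-0.08],[0,0,0],0],
  [[0.04,0.025,-0.03],[0,0,0],0],
])

```text
clock: 14.3
eef_pos: [0.4094, -0.2878, 0.2406]
tool_rot: [0.691, 0.723, -0.0, 0.002]
ft_force: [1.4, -0.2, -5.0]
grip_width: 0.0299
grasp_force: 60.3
```

>>> apply_moves([
  [[0.08,0.05,0],[0,0,0],0],
  [[0.12,0.074,0],[0,0,0],0],
  [[0.13,0.08,0],[0,0,0],0],
  [[0.13,0.08,0],[0,0,0],0],
  [[0.13,0.08,0],[0,0,0],0],
  [[0.13,0.08,0],[0,0,0],0],
  [[0.13,0.08,0],[0,0,0],0],
  [[0.13,0.08,0],[0,0,0],0],
])

```text
clock: 14.97
eef_pos: [0.5201, -0.0828, 0.2363]
tool_rot: [0.69, 0.723, -0.001, -0.002]
ft_force: [0.7, -0.1, -5.3]
grip_width: 0.0299
grasp_force: 60.1
```

>>> apply_moves([
  [[0.13,0.08,0],[0,0,0],0],
  [[0.12,0.073,0],[0,0,0],0],
  [[0.08,0.05,0],[0,0,0],0],
  [[0.03,0.022,0],[0,0,0],0],
  [[0,0,0],[0,0,0],0],
  [[0,0,0],[0,0,0],0],
  [[0,0,0],[0,0,0],0],
  [[0,0,0],[0,0,0],0],
])

```text
clock: 15.63
eef_pos: [0.5615, -0.0123, 0.2378]
tool_rot: [0.691, 0.723, -0.0, -0.0]
ft_force: [-0.6, -0.1, -4.4]
grip_width: 0.0298
grasp_force: 60.2
```

```bash
python3 - <<'E'
from h import *
go(.56,-.0115,.088,2.8)
E
```

```text
t15.6 at [ 0.5615 -0.0123  0.2378] psi 2.6 tilt [-0.001 -0.   ] w 0.0298 gf 60.2 F [-0.6 -0.1 -4.4]
 turn -0.0014  sx 0.004 sy -0.007 sz 0.749
```

>>> apply_moves([
  [[0,0,0.06],[0,0,0],0],
  [[0,0,0.12],[0,0,0],0],
  [[0,0,0.14],[0,0,0],0],
  [[0,0,0.14],[0,0,0],0],
  [[0,0,0.13],[0,0,0],0],
  [[0,0,0.08],[0,0,0],0],
  [[0,0,0.03],[0,0,0],0],
  [[0,0,0.02],[0,0,0],0],
])

```text
clock: 16.3
eef_pos: [0.5613, -0.0122, 0.0932]
tool_rot: [0.691, 0.723, -0.001, -0.001]
ft_force: [0.2, 0.1, -4.9]
grip_width: 0.0301
grasp_force: 60.2
```

>>> apply_moves([
  [[0,0,0.01],[0,0,0],0],
  [[0,0,0.007],[0,0,0],0],
  [[0,0,0.005],[0,0,0],0],
  [[0,0,0.003],[0,0,0],0],
  [[0,0,0.003],[0,0,0],0],
  [[0,0,0],[0,0,0],0],
  [[0,0,0],[0,0,0],0],
  [[0,0,0],[0,0,0],0],
])

```text
clock: 16.97
eef_pos: [0.5624, -0.0112, 0.0887]
tool_rot: [0.691, 0.723, 0.0, 0.0]
ft_force: [0.7, -0.8, -5.0]
grip_width: 0.0301
grasp_force: 60.2
```

>>> apply_moves([
  [[0,0,0.003],[0,0,0],0],
  [[0,0,0.002],[0,0,0],0],
  [[0,0,0.002],[0,0,0],0],
  [[0,0,0.002],[0,0,0],0],
  [[0,0,0],[0,0,0],0],
  [[0,0,0],[0,0,0],0],
  [[0,0,0],[0,0,0],0],
  [[0,0,0],[0,0,0],0],
])

```text
clock: 17.63
eef_pos: [0.5624, -0.0112, 0.0881]
tool_rot: [0.691, 0.723, 0.0, 0.0]
ft_force: [-3.8, -0.2, 5.8]
grip_width: 0.0295
grasp_force: 61.5
```

>>> apply_moves([
  [[0,0,0],[0,0,0],0.5],
  [[0,0,0],[0,0,0],0.7],
  [[0,0,0],[0,0,0],0.8],
  [[0,0,0],[0,0,0],1],
  [[0,0,0],[0,0,0],1],
  [[0,0,0],[0,0,0],1],
  [[0,0,-0.06],[0,0,0],1],
  [[0,0,-0.1],[0,0,0],1],
])

```text
clock: 18.3
eef_pos: [0.5603, -0.0112, 0.1166]
tool_rot: [0.691, 0.723, -0.002, -0.002]
ft_force: [-0.3, 0.0, -0.7]
grip_width: 0.0857
grasp_force: 0.0
```

>>> apply_moves([
  [[0,0,-0.15],[0,0,0],1],
  [[0,0,-0.15],[0,0,0],1],
  [[0,0,-0.1],[0,0,0],1],
  [[0,0,0],[0,0,0],1],
  [[-0.1525,-0.0535,0],[0,0,0],1],
  [[-0.1525,-0.0535,0],[0,0,0],1],
  [[-0.1525,-0.0535,0],[0,0,0],1],
  [[-0.1525,-0.0535,0],[0,0,0],1],
])

```text
clock: 18.97
eef_pos: [0.5244, -0.1359, 0.1979]
tool_rot: [0.69, 0.724, -0.0, -0.0]
ft_force: [0.9, -0.4, 0.2]
grip_width: 0.0854
grasp_force: 0.0
```

>>> apply_moves([
  [[-0.1525,-0.0535,0],[0,0,0],1],
  [[-0.1525,-0.0535,0],[0,0,0],1],
  [[-0.1525,-0.0535,0],[0,0,0],1],
  [[-0.1525,-0.0535,0],[0,0,0],1],
  [[-0.1525,-0.0535,0],[0,0,0],1],
  [[-0.1525,-0.0535,0],[0,0,0],1],
  [[-0.1525,-0.0535,0],[0,0,0],1],
  [[0,0,0],[0,0,0],1],
])

```text
clock: 19.63
eef_pos: [0.458, -0.3569, 0.1976]
tool_rot: [0.693, 0.721, -0.001, 0.0]
ft_force: [-0.0, -0.3, 0.5]
grip_width: 0.0852
grasp_force: 0.0
```

>>> apply_moves([
  [[0,0,0],[0,0,0],1],
  [[0,0,0],[0,0,0],1],
  [[0,0,0],[0,0,0],1],
  [[0,0,0],[0,0,0],1],
  [[0,0,0],[0,0,0],1],
  [[0,0,0],[0,0,0],1],
  [[0,0,0],[0,0,0],1],
  [[0,0,0],[0,0,0],1],
])

```text
clock: 20.3
eef_pos: [0.4604, -0.3514, 0.1989]
tool_rot: [0.69, 0.724, 0.0, 0.0]
ft_force: [-0.1, 0.3, 1.3]
grip_width: 0.0854
grasp_force: 0.0
```

```bash
python3 - <<'E'
from h import *
go(.4614,-.3525,.088,2.8)
C=cal("wrist"); p,d=camera("wrist"); P=cloud(C,d)
for n,c in (("spindle",(.5624,-.0112)),("can",(.4614,-.3525)),("cyl",(.5737,.0498))):
    q=P[(P[...,2]>.114)&(P[...,2]<.14)&(d>.05)&(np.hypot(P[...,0]-c[0],P[...,1]-c[1])<.03)]
    if len(q): print(n,((q.max(0)+q.min(0))/2).round(4),np.ptp(q,0).round(3),len(q))
E
```

```text
t20.3 at [ 0.4604 -0.3514  0.1989] psi 2.7 tilt [ 0. -0.] w 0.0854 gf 0.0 F [-0.1  0.3  1.3]
 turn -0.0006  sx -0.006 sy 0.005 sz 0.554
can [ 0.4614 -0.3531  0.1228] [0.021 0.022 0.017] 715
```

>>> apply_moves([
  [[-0.007,0.005,0.08],[0,0,0],1],
  [[0,0,0.1],[0,0,0],1],
  [[0,0,0.1],[0,0,0],1],
  [[0,0,0.1],[0,0,0],1],
  [[0,0,0.1],[0,0,0],1],
  [[0,0,0.06],[0,0,0],1],
  [[0,0,0.01],[0,0,0],1],
  [[0,0,0],[0,0,0],1],
])

```text
clock: 21.02
eef_pos: [0.4607, -0.3527, 0.0878]
tool_rot: [0.691, 0.723, -0.0, -0.001]
ft_force: [0.5, 0.1, -0.2]
grip_width: 0.0856
grasp_force: 0.0
```

>>> apply_moves([
  [[0,0,0],[0,0,0],0.4],
  [[0,0,0],[0,0,0],0.3],
  [[0,0,0],[0,0,0],0.2],
  [[0,0,0],[0,0,0],0],
  [[0,0,0],[0,0,0],0],
  [[0,0,0],[0,0,0],0],
  [[0,0,0],[0,0,0],0],
  [[0,0,0],[0,0,0],0],
])

```text
clock: 21.68
eef_pos: [0.4618, -0.3538, 0.0902]
tool_rot: [0.691, 0.723, 0.0, 0.001]
ft_force: [-0.9, -0.8, 5.9]
grip_width: 0.0425
grasp_force: 61.4
```

```bash
python3 - <<'E'
from h import *
go(.548,-.072,.24,2.8)
E
```

```text
t21.7 at [ 0.4618 -0.3538  0.0902] psi 2.6 tilt [ 0.002 -0.002] w 0.0425 gf 61.4 F [-0.9 -0.8  5.9]
 turn -0.0009  sx 1.386 sy 0.499 sz -0.749
```

>>> apply_moves([
  [[0,0,-0.04],[0,0,0],0],
  [[0,0,-0.08],[0,0,0],0],
  [[0,0,-0.12],[0,0,0],0],
  [[0,0,-0.14],[0,0,0],0],
  [[0,0,-0.14],[0,0,0],0],
  [[0,0,-0.12],[0,0,0],0],
  [[0,0,-0.08],[0,0,0],0],
  [[0.04,0.014,-0.03],[0,0,0],0],
])

```text
clock: 22.35
eef_pos: [0.4643, -0.3466, 0.2419]
tool_rot: [0.691, 0.723, 0.0, 0.003]
ft_force: [1.9, -0.1, -2.6]
grip_width: 0.0426
grasp_force: 61.3
```

>>> apply_moves([
  [[0.08,0.029,0],[0,0,0],0],
  [[0.12,0.043,0],[0,0,0],0],
  [[0.13,0.047,0],[0,0,0],0],
  [[0.13,0.047,0],[0,0,0],0],
  [[0.13,0.047,0],[0,0,0],0],
  [[0.13,0.047,0],[0,0,0],0],
  [[0.13,0.047,0],[0,0,0],0],
  [[0.13,0.047,0],[0,0,0],0],
])

```text
clock: 23.02
eef_pos: [0.5247, -0.1437, 0.2374]
tool_rot: [0.69, 0.723, -0.0, -0.001]
ft_force: [1.4, -0.1, -1.7]
grip_width: 0.0426
grasp_force: 61.3
```

>>> apply_moves([
  [[0.13,0.047,0],[0,0,0],0],
  [[0.12,0.043,0],[0,0,0],0],
  [[0.08,0.029,0],[0,0,0],0],
  [[0.03,0.011,0],[0,0,0],0],
  [[0.01,0,0],[0,0,0],0],
  [[0,0,0],[0,0,0],0],
  [[0,0,0],[0,0,0],0],
  [[0,0,0],[0,0,0],0],
])

```text
clock: 23.68
eef_pos: [0.5475, -0.0719, 0.2385]
tool_rot: [0.691, 0.723, -0.0, -0.0]
ft_force: [0.6, -0.7, -2.5]
grip_width: 0.0425
grasp_force: 61.3
```

```bash
python3 - <<'E'
from h import *
go(.548,-.072,.088,2.8)
E
```

```text
t23.7 at [ 0.5475 -0.0719  0.2385] psi 2.6 tilt [-0.001 -0.   ] w 0.0425 gf 61.3 F [ 0.6 -0.7 -2.5]
 turn -0.0014  sx -0.001 sy 0.003 sz 0.753
```

>>> apply_moves([
  [[0,0,0.06],[0,0,0],0],
  [[0,0,0.12],[0,0,0],0],
  [[0,0,0.14],[0,0,0],0],
  [[0,0,0.14],[0,0,0],0],
  [[0,0,0.13],[0,0,0],0],
  [[0,0,0.08],[0,0,0],0],
  [[0,0,0.03],[0,0,0],0],
  [[0,0,0.02],[0,0,0],0],
])

```text
clock: 24.35
eef_pos: [0.547, -0.0717, 0.0937]
tool_rot: [0.691, 0.723, -0.001, -0.001]
ft_force: [0.1, 1.0, -2.6]
grip_width: 0.0421
grasp_force: 61.4
```

>>> apply_moves([
  [[0,0,0.01],[0,0,0],0],
  [[0,0,0.005],[0,0,0],0],
  [[0,0,0.003],[0,0,0],0],
  [[0,0,0.003],[0,0,0],0],
  [[0,0,0.002],[0,0,0],0],
  [[0,0,0],[0,0,0],0],
  [[0,0,0],[0,0,0],0],
  [[0,0,0],[0,0,0],0],
])

```text
clock: 25.02
eef_pos: [0.548, -0.0708, 0.0903]
tool_rot: [0.691, 0.723, 0.0, 0.0]
ft_force: [-0.1, -0.0, -3.0]
grip_width: 0.0426
grasp_force: 61.4
```

>>> apply_moves([
  [[0,0,0.003],[0,0,0],0],
  [[0,0,0.002],[0,0,0],0],
  [[0,0,0.002],[0,0,0],0],
  [[0,0,0.001],[0,0,0],0],
  [[0,0,0],[0,0,0],0],
  [[0,0,0],[0,0,0],0],
  [[0,0,0],[0,0,0],0],
  [[0,0,0],[0,0,0],0],
])

```text
clock: 25.68
eef_pos: [0.548, -0.0709, 0.0892]
tool_rot: [0.691, 0.723, 0.0, 0.0]
ft_force: [-2.7, 0.5, 5.9]
grip_width: 0.0419
grasp_force: 62.2
```

>>> apply_moves([
  [[0,0,0],[0,0,0],0.6],
  [[0,0,0],[0,0,0],0.7],
  [[0,0,0],[0,0,0],0.8],
  [[0,0,0],[0,0,0],1],
  [[0,0,0],[0,0,0],1],
  [[0,0,0],[0,0,0],1],
  [[0,0,-0.06],[0,0,0],1],
  [[0,0,-0.1],[0,0,0],1],
])

```text
clock: 26.35
eef_pos: [0.5459, -0.0706, 0.1184]
tool_rot: [0.691, 0.723, -0.002, -0.002]
ft_force: [0.2, 0.3, -0.2]
grip_width: 0.0854
grasp_force: 0.0
```

>>> apply_moves([
  [[0,0,-0.15],[0,0,0],1],
  [[0,0,-0.15],[0,0,0],1],
  [[0,0,-0.1],[0,0,0],1],
  [[0,0,0],[0,0,0],1],
  [[-0.1375,-0.0605,0],[0,0,0],1],
  [[-0.1375,-0.0605,0],[0,0,0],1],
  [[-0.1375,-0.0605,0],[0,0,0],1],
  [[-0.1375,-0.0605,0],[0,0,0],1],
])

```text
clock: 27.02
eef_pos: [0.5038, -0.1837, 0.1997]
tool_rot: [0.69, 0.724, -0.0, -0.0]
ft_force: [0.1, -0.4, 0.2]
grip_width: 0.0854
grasp_force: 0.0
```

>>> apply_moves([
  [[-0.1375,-0.0605,0],[0,0,0],1],
  [[-0.1375,-0.0605,0],[0,0,0],1],
  [[-0.1375,-0.0605,0],[0,0,0],1],
  [[-0.1375,-0.0605,0],[0,0,0],1],
  [[0,0,0],[0,0,0],1],
  [[0,0,0],[0,0,0],1],
  [[0,0,0],[0,0,0],1],
  [[0,0,0],[0,0,0],1],
])

```text
clock: 27.68
eef_pos: [0.4616, -0.2941, 0.2001]
tool_rot: [0.69, 0.724, 0.0, -0.0]
ft_force: [0.4, 0.3, 0.4]
grip_width: 0.0857
grasp_force: 0.0
```

```bash
python3 - <<'E'
from h import *
C=cal("wrist"); p,d=camera("wrist"); P=cloud(C,d); cv2.imwrite("pics/w3.png",p[:,:,::-1])
m=(abs(P[...,2]-.045)<.003)&(np.hypot(P[...,0]-.4615,P[...,1]+.2955)<.05)&(d>.05)
q=P[m][:,:2]; print("pul",cv2.minEnclosingCircle((q*1000).astype(np.float32)),q.mean(0),len(q),P[m][:,2].mean())
(x,y),r=cv2.minEnclosingCircle((q*1000).astype(np.float32))
go(x/1000,y/1000,.2,2.7); go(x/1000,y/1000,.03,92)
E
```

```text
pul ((459.61444091796875, -297.0382080078125), 24.692415237426758) [ 0.45976532 -0.29629835] 1087 0.04470354696935114
t27.7 at [ 0.4617 -0.2939  0.2002] psi 2.7 tilt [-0.     0.001] w 0.0850 gf 0.0 F [0.2 0.9 0.3]
 turn 0.0003  sx -0.015 sy -0.011 sz 0.001
t27.7 at [ 0.4617 -0.2939  0.2002] psi 2.7 tilt [-0.     0.001] w 0.0850 gf 0.0 F [0.2 0.9 0.3]
 turn -0.4958  sx 0.011 sy -0.015 sz 0.851
```

View pics/w3.png

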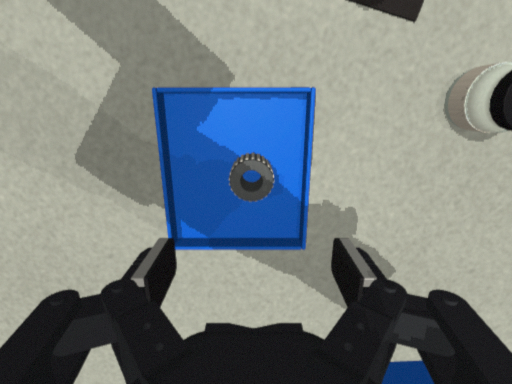

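The pulley lies alone in the tray at pixel (252,177), and everything else has been cleared out. I'll turn the tool and descend to it.

>>> apply_moves([
  [[0,0,0],[0,0,-0.038],1],
  [[0,0,0],[0,0,-0.038],1],
  [[0,0,0],[0,0,-0.038],1],
  [[0,0,0],[0,0,-0.038],1],
  [[0,0,0],[0,0,-0.038],1],
  [[0,0,0],[0,0,-0.038],1],
  [[0,0,0],[0,0,-0.038],1],
  [[0,0,0],[0,0,-0.038],1],
])

```text
clock: 28.4
eef_pos: [0.462, -0.2938, 0.2005]
tool_rot: [0.277, 0.961, 0.0, 0.0]
ft_force: [-0.5, 0.2, 0.4]
grip_width: 0.0855
grasp_force: 0.0
```

>>> apply_moves([
  [[0,0,0],[0,0,-0.038],1],
  [[0,0,0],[0,0,-0.038],1],
  [[0,0,0],[0,0,-0.038],1],
  [[0,0,0],[0,0,-0.038],1],
  [[0,0,0],[0,0,-0.038],1],
  [[0.01,-0.015,0.1],[0,0,0],1],
  [[0,0,0.15],[0,0,0],1],
  [[0,0,0.1],[0,0,0],1],
])

```text
clock: 29.07
eef_pos: [0.4597, -0.2968, 0.1291]
tool_rot: [-0.015, 1.0, 0.0, -0.0]
ft_force: [0.2, 0.7, -0.8]
grip_width: 0.0854
grasp_force: 0.0
```

>>> apply_moves([
  [[0,0,0.1],[0,0,0],1],
  [[0,0,0.1],[0,0,0],1],
  [[0,0,0],[0,0,0],1],
  [[0,0,0],[0,0,0],1],
  [[0,0,0],[0,0,0],1],
  [[0,0,0],[0,0,0],1],
  [[0,0,0],[0,0,0],1],
  [[0,0,0],[0,0,0],1],
])

```text
clock: 29.73
eef_pos: [0.4602, -0.2986, 0.0918]
tool_rot: [-0.014, 1.0, -0.001, 0.001]
ft_force: [-0.4, 1.4, 0.0]
grip_width: 0.0855
grasp_force: 0.0
```

```bash
python3 - <<'E'
from h import *
go(.4597,-.2967,.03,92)
E
```

```text
t29.7 at [ 0.4602 -0.2986  0.0918] psi 91.6 tilt [ 0.002 -0.001] w 0.0855 gf 0.0 F [-0.4  1.4  0. ]
 turn -0.0024  sx 0.002 sy 0.009 sz 0.309
```

>>> apply_moves([
  [[0.002,0.006,0.07],[0,0,0],1],
  [[0,0,0.08],[0,0,0],1],
  [[0,0,0.08],[0,0,0],1],
  [[0,0,0.05],[0,0,0],1],
  [[0,0,0.025],[0,0,0],1],
  [[0,0,0],[0,0,0],1],
  [[0,0,0],[0,0,0],0.6],
  [[0,0,0],[0,0,0],0.5],
])

```text
clock: 30.4
eef_pos: [0.4597, -0.2974, 0.0304]
tool_rot: [-0.014, 1.0, -0.0, 0.001]
ft_force: [0.2, -0.1, 0.6]
grip_width: 0.0638
grasp_force: 0.0
```

>>> apply_moves([
  [[0,0,0],[0,0,0],0.3],
  [[0,0,0],[0,0,0],0.2],
  [[0,0,0],[0,0,0],0],
  [[0,0,0],[0,0,0],0],
  [[0,0,0],[0,0,0],0],
  [[0,0,0],[0,0,0],0],
  [[0,0,0],[0,0,0],0],
  [[0,0,0],[0,0,0],0],
])

```text
clock: 31.07
eef_pos: [0.4599, -0.2976, 0.0309]
tool_rot: [-0.014, 1.0, -0.001, 0.001]
ft_force: [0.0, -0.2, 6.2]
grip_width: 0.0464
grasp_force: 62.2
```

```bash
python3 - <<'E'
from h import *
go(.4627,.2865,.18,92)
E
```

```text
t31.1 at [ 0.4599 -0.2976  0.0309] psi 91.6 tilt [ 0.002 -0.002] w 0.0464 gf 62.2 F [ 0.  -0.2  6.2]
 turn -0.0024  sx -0.116 sy 2.918 sz -0.746
```

>>> apply_moves([
  [[0,0,-0.06],[0,0,0],0],
  [[0,0,-0.12],[0,0,0],0],
  [[0,0,-0.14],[0,0,0],0],
  [[0,0,-0.14],[0,0,0],0],
  [[0,0,-0.14],[0,0,0],0],
  [[0,0,-0.14],[0,0,0],0],
  [[0,0,-0.1],[0,0,0],0],
  [[0,0,-0.06],[0,0,0],0],
])

```text
clock: 31.73
eef_pos: [0.4597, -0.2973, 0.2122]
tool_rot: [-0.014, 1.0, -0.001, 0.001]
ft_force: [0.4, -0.2, -2.0]
grip_width: 0.0459
grasp_force: 62.0
```

>>> apply_moves([
  [[0,0.05,0],[0,0,0],0],
  [[0,0.1,0],[0,0,0],0],
  [[0,0.15,0],[0,0,0],0],
  [[0,0.17,0],[0,0,0],0],
  [[0,0.17,0],[0,0,0],0],
  [[0,0.17,0],[0,0,0],0],
  [[0,0.17,0],[0,0,0],0],
  [[0,0.17,0],[0,0,0],0],
])

```text
clock: 32.4
eef_pos: [0.4509, -0.0647, 0.2078]
tool_rot: [-0.014, 1.0, 0.001, -0.002]
ft_force: [0.8, -0.3, -2.4]
grip_width: 0.0463
grasp_force: 62.0
```

>>> apply_moves([
  [[0,0.17,0],[0,0,0],0],
  [[0,0.17,0],[0,0,0],0],
  [[0,0.17,0],[0,0,0],0],
  [[0,0.17,0],[0,0,0],0],
  [[0,0.17,0],[0,0,0],0],
  [[0,0.15,0],[0,0,0],0],
  [[0,0.1,0],[0,0,0],0],
  [[0,0.05,0],[0,0,0],0],
])

```text
clock: 33.07
eef_pos: [0.4446, 0.1655, 0.2078]
tool_rot: [-0.016, 1.0, -0.0, -0.002]
ft_force: [-0.6, -0.5, -3.5]
grip_width: 0.0456
grasp_force: 62.1
```

>>> apply_moves([
  [[0,0,0],[0,0,0],0],
  [[0,0,0],[0,0,0],0],
  [[0,0,0],[0,0,0],0],
  [[0,0,0],[0,0,0],0],
  [[0,0,0],[0,0,0],0],
  [[0,0,0],[0,0,0],0],
  [[0,0,0],[0,0,0],0],
  [[0,0,0],[0,0,0],0],
])

```text
clock: 33.73
eef_pos: [0.4466, 0.1624, 0.2096]
tool_rot: [-0.013, 1.0, 0.0, 0.0]
ft_force: [0.5, 0.2, -2.6]
grip_width: 0.0465
grasp_force: 62.1
```

```bash
python3 - <<'E'
from h import *
C=cal("wrist"); p,d=camera("wrist"); P=cloud(C,d); cv2.imwrite("pics/w4.png",p[:,:,::-1])
o=(d>.1)&(np.hypot(P[...,0]-.4627,P[...,1]-.2865)<.03)
for a,b in ((.02,.03),(.03,.04),(.04,.052),(.052,.07)):
    q=P[o&(P[...,2]>a)&(P[...,2]<b)]
    if len(q): print("pin",len(q),((q.max(0)+q.min(0))/2).round(4),q.mean(0).round(4),np.ptp(q,0).round(3))
m=o*0+((d>.1)&(abs(P[...,2]-.015)<.004)&(abs(P[...,0]-.49)<.12)&(abs(P[...,1]-.287)<.08)); q=P[m>0][:,:2]
print("plate",cv2.minAreaRect((q*1000).astype(np.float32)),len(q))
go(.4627,.2865,.18,92)
E
```

```text
pin 30 [0.4622 0.2872 0.0253] [0.4612 0.2857 0.0256] [0.007 0.008 0.009]
pin 33 [0.4623 0.2872 0.0348] [0.4614 0.2858 0.035 ] [0.007 0.007 0.009]
pin 50 [0.4635 0.287  0.046 ] [0.4619 0.2858 0.0461] [0.009 0.007 0.012]
pin 49 [0.4629 0.2884 0.0551] [0.4625 0.2872 0.0547] [0.007 0.009 0.006]
plate ((488.4164123535156, 289.5235900878906), (170.03587341308594, 90.76805877685547), 1.9939584732055664) 7829
t33.8 at [0.4465 0.1626 0.2096] psi 91.5 tilt [0. 0.] w 0.0461 gf 62.1 F [-0.4 -0.4 -2.9]
 turn -0.0026  sx -0.102 sy 0.616 sz 0.148
```

View pics/w4.png

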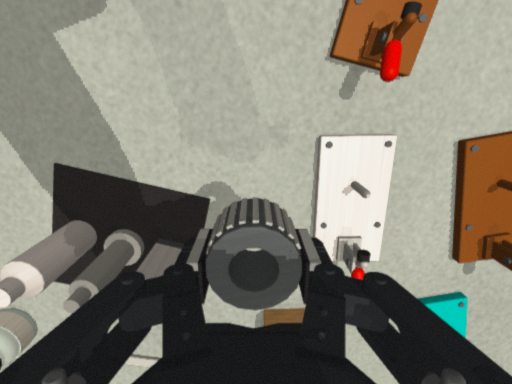

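The white fixture is at right, with its pin near (358,188). The pulley is centred in the jaws at (252,265), and the three objects are standing on the mat at left.

>>> apply_moves([
  [[-0.01,0.07,0],[0,0,0],0],
  [[-0.02,0.12,0],[0,0,0],0],
  [[-0.02,0.15,0],[0,0,0],0],
  [[-0.02,0.14,0],[0,0,0],0],
  [[-0.02,0.1,0],[0,0,0],0],
  [[-0.01,0.042,0],[0,0,0],0],
  [[0,0,0.06],[0,0,0],0],
  [[0,0,0.12],[0,0,0],0],
])

```text
clock: 34.45
eef_pos: [0.4651, 0.2895, 0.176]
tool_rot: [-0.014, 1.0, 0.002, 0.003]
ft_force: [1.6, 0.7, -2.5]
grip_width: 0.0466
grasp_force: 62.3
```

>>> apply_moves([
  [[0,0,0.12],[0,0,0],0],
  [[0,0,0.12],[0,0,0],0],
  [[0,0,0.05],[0,0,0],0],
  [[0,0,0],[0,0,0],0],
  [[0,0,0],[0,0,0],0],
  [[0,0,0],[0,0,0],0],
  [[0,0,0],[0,0,0],0],
  [[0,0,0],[0,0,0],0],
])

```text
clock: 35.12
eef_pos: [0.464, 0.2883, 0.1171]
tool_rot: [-0.014, 1.0, 0.001, 0.001]
ft_force: [-0.6, -0.7, -2.4]
grip_width: 0.046
grasp_force: 62.2
```

```bash
python3 - <<'E'
from h import *
go(.463,.288,.041,91.5)
p,d=camera("side"); cv2.imwrite("pics/s2.png",cv2.resize(p[60:210,120:320,::-1],None,fx=3,fy=3))
o,R,_=state(); print(o["joint_pos"].round(2))
go(.463,.288,.041,91.5)
E
```

```text
t35.1 at [0.464  0.2883 0.1171] psi 91.6 tilt [0.003 0.002] w 0.0460 gf 62.2 F [-0.6 -0.7 -2.4]
 turn 0.0004  sx 0.005 sy -0.001 sz 0.381
[ 0.56  0.42 -0.1   1.05 -0.    0.53]
t35.2 at [0.4638 0.2882 0.1169] psi 91.6 tilt [0.002 0.001] w 0.0464 gf 62.2 F [-0.2  0.3 -2.3]
 turn 0.0004  sx 0.004 sy -0.001 sz 0.379
```

View pics/s2.png

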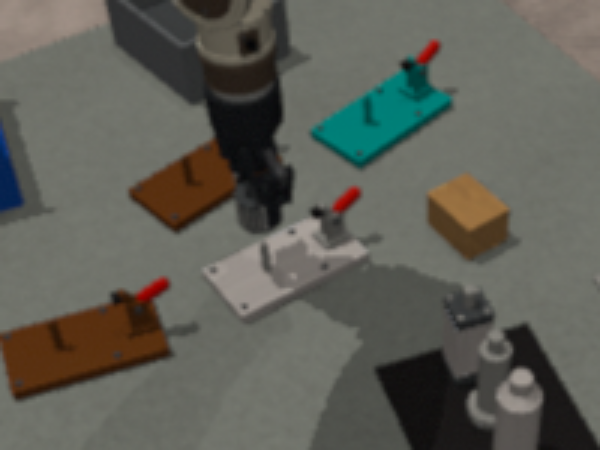

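The pulley at crop (258,210) hangs in line above the pin, which runs from (264,243) to (270,272). I'll lower it onto the pin.

>>> apply_moves([
  [[0.004,0,0.04],[0,0,0],0],
  [[0,0,0.06],[0,0,0],0],
  [[0,0,0.06],[0,0,0],0],
  [[0,0,0.06],[0,0,0],0],
  [[0,0,0.06],[0,0,0],0],
  [[0,0,0.04],[0,0,0],0],
  [[0,0,0.02],[0,0,0],0],
  [[0,0,0.01],[0,0,0],0],
])

```text
clock: 35.83
eef_pos: [0.4618, 0.2875, 0.0447]
tool_rot: [-0.014, 1.0, -0.0, -0.001]
ft_force: [0.5, -0.6, -2.4]
grip_width: 0.0463
grasp_force: 62.2
```

>>> apply_moves([
  [[0,0,0.008],[0,0,0],0],
  [[0,0,0.006],[0,0,0],0],
  [[0,0,0.004],[0,0,0],0],
  [[0,0,0.003],[0,0,0],0],
  [[0,0,0],[0,0,0],0],
  [[0,0,0],[0,0,0],0],
  [[0,0,0],[0,0,0],0],
  [[0,0,0],[0,0,0],0],
])

```text
clock: 36.5
eef_pos: [0.4623, 0.2878, 0.0415]
tool_rot: [-0.014, 1.0, 0.0, 0.0]
ft_force: [0.5, -0.1, -3.2]
grip_width: 0.0459
grasp_force: 62.2
```

>>> apply_moves([
  [[0,0,0.003],[0,0,0],0],
  [[0,0,0.002],[0,0,0],0],
  [[0,0,0.002],[0,0,0],0],
  [[0,0,0.001],[0,0,0],0],
  [[0,0,0],[0,0,0],0],
  [[0,0,0],[0,0,0],0],
  [[0,0,0],[0,0,0],0],
  [[0,0,0],[0,0,0],0],
])

```text
clock: 37.17
eef_pos: [0.4624, 0.2879, 0.0409]
tool_rot: [-0.014, 1.0, 0.0, 0.0]
ft_force: [-3.2, -1.6, 6.4]
grip_width: 0.0457
grasp_force: 63.2
```

>>> apply_moves([
  [[0,0,0],[0,0,0],0.65],
  [[0,0,0],[0,0,0],0.75],
  [[0,0,0],[0,0,0],0.85],
  [[0,0,0],[0,0,0],1],
  [[0,0,0],[0,0,0],1],
  [[0,0,-0.06],[0,0,0],1],
  [[0,0,-0.12],[0,0,0],1],
  [[0,0,-0.15],[0,0,0],1],
])

```text
clock: 37.83
eef_pos: [0.4605, 0.2867, 0.1041]
tool_rot: [-0.014, 1.0, -0.001, -0.002]
ft_force: [0.4, 0.1, 0.5]
grip_width: 0.0854
grasp_force: 0.0
```

>>> apply_moves([
  [[0,0,-0.15],[0,0,0],1],
  [[0,0,-0.15],[0,0,0],1],
  [[0,0,-0.1],[0,0,0],1],
  [[0,0,-0.07],[0,0,0.038],1],
  [[0,0,0],[0,0,0.038],1],
  [[0,0,0],[0,0,0.038],1],
  [[0,0,0],[0,0,0.038],1],
  [[0,0,0],[0,0,0.038],1],
])

```text
clock: 38.5
eef_pos: [0.4622, 0.2877, 0.1997]
tool_rot: [0.284, 0.959, 0.0, 0.0]
ft_force: [-0.1, -0.8, -0.6]
grip_width: 0.0848
grasp_force: 0.0
```

>>> apply_moves([
  [[0,0,0],[0,0,0.038],1],
  [[0,0,0],[0,0,0.038],1],
  [[0,0,0],[0,0,0.038],1],
  [[0,0,0],[0,0,0.038],1],
  [[0,0,0],[0,0,0.038],1],
  [[0,0,0],[0,0,0.038],1],
  [[0,0,0],[0,0,0.038],1],
  [[0,0,0],[0,0,0.038],1],
])

```text
clock: 39.17
eef_pos: [0.4622, 0.2877, 0.1995]
tool_rot: [0.693, 0.721, -0.0, -0.0]
ft_force: [-0.3, 0.7, -0.7]
grip_width: 0.0859
grasp_force: 0.0
```

>>> apply_moves([
  [[-0.165,0.031,0],[0,0,0],1],
  [[-0.165,0.031,0],[0,0,0],1],
  [[-0.165,0.031,0],[0,0,0],1],
  [[-0.165,0.031,0],[0,0,0],1],
  [[-0.165,0.031,0],[0,0,0],1],
  [[-0.165,0.031,0],[0,0,0],1],
  [[-0.165,0.031,0],[0,0,0],1],
  [[-0.165,0.031,0],[0,0,0],1],
])

```text
clock: 39.83
eef_pos: [0.5241, 0.0247, 0.1997]
tool_rot: [0.691, 0.723, 0.0, 0.0]
ft_force: [-0.4, 0.3, -0.6]
grip_width: 0.0855
grasp_force: 0.0
```

>>> apply_moves([
  [[-0.165,0.031,0],[0,0,0],1],
  [[-0.165,0.031,0],[0,0,0],1],
  [[-0.165,0.031,0],[0,0,0],1],
  [[0,0,0],[0,0,0],1],
  [[0,0,0],[0,0,0],1],
  [[0,0,0],[0,0,0],1],
  [[0,0,0],[0,0,0],1],
  [[0,0,0],[0,0,0],1],
])

```text
clock: 40.5
eef_pos: [0.5469, -0.0704, 0.1997]
tool_rot: [0.69, 0.724, -0.0, -0.0]
ft_force: [-0.2, -0.2, 0.7]
grip_width: 0.0854
grasp_force: 0.0
```

```bash
python3 - <<'E'
from h import *
go(.548,-.0709,.089,2.7)
for n in ("top","side"):
    C=cal(n); p,d=camera(n); P=cloud(C,d)
    if n=="top": cv2.imwrite("pics/t3.png",cv2.resize(p[110:270,140:340,::-1],None,fx=3,fy=3))
    m=(P[...,2]>.035)&(np.hypot(P[...,0]-.4624,P[...,1]-.288)<.045); q=P[m]; print(n,"pulley",len(q),np.percentile(q,[2,50,98],axis=0).round(4).tolist())
C=cal("wrist"); p,d=camera("wrist"); P=cloud(C,d)
q=P[(P[...,2]>.114)&(P[...,2]<.14)&(d>.05)&(np.hypot(P[...,0]-.548,P[...,1]+.0709)<.03)]; print("can",((q.max(0)+q.min(0))/2).round(4),np.ptp(q,0).round(3),len(q))
E
```

```text
t40.5 at [ 0.5469 -0.0704  0.1997] psi 2.8 tilt [-0.  0.] w 0.0854 gf 0.0 F [-0.2 -0.2  0.7]
 turn 0.0003  sx -0.003 sy 0.005 sz 0.554
top pulley 227 [[0.4395, 0.2655, 0.0381], [0.4626, 0.2882, 0.0538], [0.484, 0.3109, 0.0593]]
side pulley 176 [[0.4389, 0.2599, 0.0366], [0.4618, 0.2792, 0.0524], [0.4839, 0.3082, 0.0588]]
can [ 0.5476 -0.0701  0.123 ] [0.021 0.021 0.016] 696
```

View pics/t3.png

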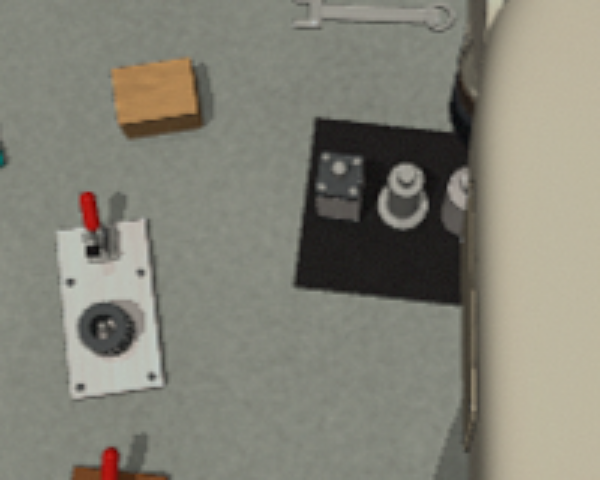

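The pulley sits flat on the pin at crop (105,327), and all three objects stand on the mat. Next I'll return the can.

>>> apply_moves([
  [[-0.003,0.005,0.08],[0,0,0],1],
  [[0,0,0.1],[0,0,0],1],
  [[0,0,0.1],[0,0,0],1],
  [[0,0,0.1],[0,0,0],1],
  [[0,0,0.1],[0,0,0],1],
  [[0,0,0.06],[0,0,0],1],
  [[0,0,0.01],[0,0,0],1],
  [[0,0,0],[0,0,0],1],
])

```text
clock: 41.32
eef_pos: [0.5474, -0.0717, 0.0889]
tool_rot: [0.69, 0.724, -0.001, -0.001]
ft_force: [0.2, 0.4, -0.1]
grip_width: 0.0853
grasp_force: 0.0
```

>>> apply_moves([
  [[0,0,0],[0,0,0],0.4],
  [[0,0,0],[0,0,0],0.3],
  [[0,0,0],[0,0,0],0.2],
  [[0,0,0],[0,0,0],0],
  [[0,0,0],[0,0,0],0],
  [[0,0,0],[0,0,0],0],
  [[0,0,0],[0,0,0],0],
  [[0,0,0],[0,0,0],0],
])

```text
clock: 41.98
eef_pos: [0.5487, -0.0724, 0.0911]
tool_rot: [0.691, 0.723, 0.001, 0.001]
ft_force: [-1.6, 1.2, 5.4]
grip_width: 0.042
grasp_force: 60.6
```

```bash
python3 - <<'E'
from h import *
go(.4618,-.3538,.24,2.6)
E
```

```text
t42.0 at [ 0.5487 -0.0724  0.0911] psi 2.6 tilt [ 0.002 -0.   ] w 0.0420 gf 60.6 F [-1.6  1.2  5.4]
 turn 0.0002  sx -1.386 sy -0.498 sz -0.744
```

>>> apply_moves([
  [[0,0,-0.04],[0,0,0],0],
  [[0,0,-0.08],[0,0,0],0],
  [[0,0,-0.12],[0,0,0],0],
  [[0,0,-0.14],[0,0,0],0],
  [[0,0,-0.14],[0,0,0],0],
  [[0,0,-0.12],[0,0,0],0],
  [[0,0,-0.08],[0,0,0],0],
  [[-0.04,-0.014,-0.03],[0,0,0],0],
])

```text
clock: 42.65
eef_pos: [0.5472, -0.0797, 0.243]
tool_rot: [0.69, 0.724, 0.002, 0.002]
ft_force: [1.3, -0.5, -2.8]
grip_width: 0.0426
grasp_force: 61.4
```

>>> apply_moves([
  [[-0.08,-0.029,0],[0,0,0],0],
  [[-0.12,-0.043,0],[0,0,0],0],
  [[-0.13,-0.047,0],[0,0,0],0],
  [[-0.13,-0.047,0],[0,0,0],0],
  [[-0.13,-0.047,0],[0,0,0],0],
  [[-0.13,-0.047,0],[0,0,0],0],
  [[-0.13,-0.047,0],[0,0,0],0],
  [[-0.13,-0.047,0],[0,0,0],0],
])

```text
clock: 43.32
eef_pos: [0.4824, -0.2808, 0.2385]
tool_rot: [0.691, 0.723, -0.0, -0.001]
ft_force: [0.2, -0.1, -1.4]
grip_width: 0.0423
grasp_force: 61.3
```

>>> apply_moves([
  [[-0.13,-0.047,0],[0,0,0],0],
  [[-0.12,-0.043,0],[0,0,0],0],
  [[-0.08,-0.029,0],[0,0,0],0],
  [[-0.04,-0.011,0],[0,0,0],0],
  [[0,0,0],[0,0,0],0],
  [[0,0,0],[0,0,0],0],
  [[0,0,0],[0,0,0],0],
  [[0,0,0],[0,0,0],0],
])

```text
clock: 43.98
eef_pos: [0.4619, -0.3533, 0.2396]
tool_rot: [0.69, 0.724, 0.0, -0.0]
ft_force: [0.0, -0.5, -2.5]
grip_width: 0.0421
grasp_force: 61.3
```

```bash
python3 - <<'E'
from h import *
go(.4618,-.3553,.0915,2.6)
E
```

```text
t44.0 at [ 0.4619 -0.3533  0.2396] psi 2.7 tilt [-0.     0.001] w 0.0421 gf 61.3 F [ 0.  -0.5 -2.5]
 turn 0.0008  sx -0.010 sy -0.001 sz 0.740
```

>>> apply_moves([
  [[-0.01,0,0.06],[0,0,0],0],
  [[0,0,0.12],[0,0,0],0],
  [[0,0,0.14],[0,0,0],0],
  [[0,0,0.14],[0,0,0],0],
  [[0,0,0.13],[0,0,0],0],
  [[0,0,0.08],[0,0,0],0],
  [[0,0,0.03],[0,0,0],0],
  [[0,0,0.015],[0,0,0],0],
])

```text
clock: 44.65
eef_pos: [0.4614, -0.3552, 0.0956]
tool_rot: [0.69, 0.724, -0.0, -0.001]
ft_force: [1.1, 0.3, -2.0]
grip_width: 0.0423
grasp_force: 61.3
```

>>> apply_moves([
  [[0,0,0.006],[0,0,0],0],
  [[0,0,0],[0,0,0],0],
  [[0,0,0],[0,0,0],0],
  [[0,0,0],[0,0,0],0],
  [[0,0,0],[0,0,0],0],
  [[0,0,0],[0,0,0],0],
  [[0,0,0],[0,0,0],0],
  [[0,0,0],[0,0,0],0],
])

```text
clock: 45.32
eef_pos: [0.4616, -0.3566, 0.0957]
tool_rot: [0.691, 0.723, 0.0, 0.0]
ft_force: [0.6, -0.3, -1.6]
grip_width: 0.0426
grasp_force: 61.3
```

```bash
python3 - <<'E'
from h import *
go(.4618,-.3553,.0915,2.6)
E
```

```text
t45.3 at [ 0.4616 -0.3566  0.0957] psi 2.6 tilt [ 0. -0.] w 0.0426 gf 61.3 F [ 0.6 -0.3 -1.6]
 turn 0.0002  sx 0.007 sy 0.001 sz 0.021
```

>>> apply_moves([
  [[0.006,0.001,0.006],[0,0,0],0],
  [[0,0,0.004],[0,0,0],0],
  [[0,0,0.003],[0,0,0],0],
  [[0,0,0.003],[0,0,0],0],
  [[0,0,0],[0,0,0],0],
  [[0,0,0],[0,0,0],0],
  [[0,0,0],[0,0,0],0],
  [[0,0,0],[0,0,0],0],
])

```text
clock: 45.98
eef_pos: [0.4617, -0.3554, 0.0923]
tool_rot: [0.691, 0.723, -0.0, -0.0]
ft_force: [-0.2, -0.2, -2.0]
grip_width: 0.0422
grasp_force: 61.4
```

>>> apply_moves([
  [[0,0,0.003],[0,0,0],0],
  [[0,0,0.002],[0,0,0],0],
  [[0,0,0.002],[0,0,0],0],
  [[0,0,0.001],[0,0,0],0],
  [[0,0,0],[0,0,0],0],
  [[0,0,0],[0,0,0],0],
  [[0,0,0],[0,0,0],0],
  [[0,0,0],[0,0,0],0],
])

```text
clock: 46.65
eef_pos: [0.4617, -0.3556, 0.0921]
tool_rot: [0.691, 0.723, -0.0, 0.001]
ft_force: [-3.3, 1.6, 6.3]
grip_width: 0.0425
grasp_force: 62.4
```

>>> apply_moves([
  [[0,0,0],[0,0,0],0.6],
  [[0,0,0],[0,0,0],0.7],
  [[0,0,0],[0,0,0],0.8],
  [[0,0,0],[0,0,0],1],
  [[0,0,0],[0,0,0],1],
  [[0,0,0],[0,0,0],1],
  [[0,0,-0.06],[0,0,0],1],
  [[0,0,-0.1],[0,0,0],1],
])

```text
clock: 47.32
eef_pos: [0.4601, -0.3541, 0.1204]
tool_rot: [0.691, 0.723, -0.0, -0.003]
ft_force: [0.2, 0.8, -0.6]
grip_width: 0.0855
grasp_force: 0.0
```

>>> apply_moves([
  [[0,0,-0.15],[0,0,0],1],
  [[0,0,-0.15],[0,0,0],1],
  [[0,0,-0.08],[0,0,0],1],
  [[0,0,0],[0,0,0],1],
  [[0,0,0],[0,0,0],1],
  [[0,0,0],[0,0,0],1],
  [[0,0,0],[0,0,0],1],
  [[0,0,0],[0,0,0],1],
])

```text
clock: 47.98
eef_pos: [0.461, -0.3548, 0.1969]
tool_rot: [0.691, 0.723, -0.0, -0.002]
ft_force: [-0.6, -0.2, -1.0]
grip_width: 0.0859
grasp_force: 0.0
```

```bash
cat >> h.py <<'E'
def top(c,lo=.114):
    C=cal("wrist"); p,d=camera("wrist"); P=cloud(C,d)
    q=P[(P[...,2]>lo)&(P[...,2]<.14)&(d>.05)&(np.hypot(P[...,0]-c[0],P[...,1]-c[1])<.03)]; print("top",((q.max(0)+q.min(0))/2).round(4),np.ptp(q,0).round(3),len(q))
E
python3 - <<'E'
from h import *
top((.4614,-.353)); go(.5624,-.0112,.2,2.6)
E
```

```text
top [ 0.4605 -0.3536  0.1228] [0.021 0.022 0.017] 743
t48.0 at [ 0.4611 -0.3548  0.1972] psi 2.6 tilt [-0.002  0.002] w 0.0854 gf 0.0 F [0.9 0.3 0.5]
 turn 0.0003  sx 1.693 sy 0.584 sz -0.014
```

The can is back within about 1 mm of its start. Next is the spindle.

>>> apply_moves([
  [[0.1543,0.0531,0],[0,0,0],1],
  [[0.1543,0.0531,0],[0,0,0],1],
  [[0.1543,0.0531,0],[0,0,0],1],
  [[0.1543,0.0531,0],[0,0,0],1],
  [[0.1543,0.0531,0],[0,0,0],1],
  [[0.1543,0.0531,0],[0,0,0],1],
  [[0.1543,0.0531,0],[0,0,0],1],
  [[0.1543,0.0531,0],[0,0,0],1],
])

```text
clock: 48.7
eef_pos: [0.5351, -0.1032, 0.198]
tool_rot: [0.691, 0.723, -0.0, -0.0]
ft_force: [0.7, -0.1, -0.9]
grip_width: 0.085
grasp_force: 0.0
```

>>> apply_moves([
  [[0.1543,0.0531,0],[0,0,0],1],
  [[0.1543,0.0531,0],[0,0,0],1],
  [[0.1543,0.0531,0],[0,0,0],1],
  [[0,0,0],[0,0,0],1],
  [[0,0,0],[0,0,0],1],
  [[0,0,0],[0,0,0],1],
  [[0,0,0],[0,0,0],1],
  [[0,0,0],[0,0,0],1],
])

```text
clock: 49.37
eef_pos: [0.5624, -0.0121, 0.1985]
tool_rot: [0.691, 0.723, -0.0, -0.0]
ft_force: [0.1, -1.0, 0.1]
grip_width: 0.0857
grasp_force: 0.0
```

```bash
python3 - <<'E'
from h import *
top((.5624,-.0112),.11); go(.5624,-.0112,.089,2.6)
E
```

```text
top [ 0.5621 -0.0101  0.1168] [0.016 0.015 0.013] 363
t49.4 at [ 0.5625 -0.0121  0.1986] psi 2.5 tilt [-0. -0.] w 0.0857 gf 0.0 F [ 0.2 -0.1 -0.8]
 turn -0.0004  sx 0.005 sy -0.000 sz 0.548
```

>>> apply_moves([
  [[0.006,0,0.08],[0,0,0],1],
  [[0,0,0.1],[0,0,0],1],
  [[0,0,0.1],[0,0,0],1],
  [[0,0,0.1],[0,0,0],1],
  [[0,0,0.1],[0,0,0],1],
  [[0,0,0.06],[0,0,0],1],
  [[0,0,0.01],[0,0,0],1],
  [[0,0,0],[0,0,0],1],
])

```text
clock: 50.08
eef_pos: [0.5619, -0.0105, 0.0879]
tool_rot: [0.691, 0.723, -0.001, -0.001]
ft_force: [0.4, 0.5, 0.2]
grip_width: 0.0855
grasp_force: 0.0
```

>>> apply_moves([
  [[0,0,0],[0,0,0],0.3],
  [[0,0,0],[0,0,0],0.2],
  [[0,0,0],[0,0,0],0.2],
  [[0,0,0],[0,0,0],0],
  [[0,0,0],[0,0,0],0],
  [[0,0,0],[0,0,0],0],
  [[0,0,0],[0,0,0],0],
  [[0,0,0],[0,0,0],0],
])

```text
clock: 50.75
eef_pos: [0.5628, -0.0097, 0.0897]
tool_rot: [0.691, 0.723, 0.0, 0.0]
ft_force: [-2.5, 0.7, 5.3]
grip_width: 0.0299
grasp_force: 58.9
```

```bash
python3 - <<'E'
from h import *
go(.4046,-.2952,.24,2.6)
E
```

```text
t50.8 at [ 0.5628 -0.0097  0.0897] psi 2.6 tilt [ 0.001 -0.   ] w 0.0299 gf 58.9 F [-2.5  0.7  5.3]
 turn 0.0003  sx -1.390 sy -0.855 sz -0.751
```

>>> apply_moves([
  [[0,0,-0.04],[0,0,0],0],
  [[0,0,-0.08],[0,0,0],0],
  [[0,0,-0.12],[0,0,0],0],
  [[0,0,-0.14],[0,0,0],0],
  [[0,0,-0.14],[0,0,0],0],
  [[0,0,-0.12],[0,0,0],0],
  [[0,0,-0.08],[0,0,0],0],
  [[-0.04,-0.025,-0.03],[0,0,0],0],
])

```text
clock: 51.42
eef_pos: [0.5597, -0.0168, 0.2413]
tool_rot: [0.69, 0.724, 0.002, 0.001]
ft_force: [1.1, 0.4, -4.9]
grip_width: 0.0298
grasp_force: 60.3
```

>>> apply_moves([
  [[-0.08,-0.05,0],[0,0,0],0],
  [[-0.12,-0.074,0],[0,0,0],0],
  [[-0.13,-0.08,0],[0,0,0],0],
  [[-0.13,-0.08,0],[0,0,0],0],
  [[-0.13,-0.08,0],[0,0,0],0],
  [[-0.13,-0.08,0],[0,0,0],0],
  [[-0.13,-0.08,0],[0,0,0],0],
  [[-0.13,-0.08,0],[0,0,0],0],
])

```text
clock: 52.08
eef_pos: [0.444, -0.2203, 0.2371]
tool_rot: [0.691, 0.723, -0.001, -0.002]
ft_force: [0.4, 0.1, -5.5]
grip_width: 0.0301
grasp_force: 60.3
```

>>> apply_moves([
  [[-0.13,-0.08,0],[0,0,0],0],
  [[-0.12,-0.074,0],[0,0,0],0],
  [[-0.08,-0.05,0],[0,0,0],0],
  [[-0.033,-0.02,0],[0,0,0],0],
  [[0,0,0],[0,0,0],0],
  [[0,0,0],[0,0,0],0],
  [[0,0,0],[0,0,0],0],
  [[0,0,0],[0,0,0],0],
])

```text
clock: 52.75
eef_pos: [0.4054, -0.2928, 0.2384]
tool_rot: [0.69, 0.724, 0.0, -0.0]
ft_force: [-0.3, 0.7, -5.1]
grip_width: 0.0294
grasp_force: 60.2
```

```bash
python3 - <<'E'
from h import *
go(.405,-.2938,.0903,2.6)
E
```

```text
t52.8 at [ 0.4054 -0.2928  0.2384] psi 2.7 tilt [-0.     0.001] w 0.0294 gf 60.2 F [-0.3  0.7 -5.1]
 turn 0.0008  sx -0.005 sy -0.002 sz 0.740
```

>>> apply_moves([
  [[0,-0.002,0.06],[0,0,0],0],
  [[0,0,0.12],[0,0,0],0],
  [[0,0,0.14],[0,0,0],0],
  [[0,0,0.14],[0,0,0],0],
  [[0,0,0.13],[0,0,0],0],
  [[0,0,0.08],[0,0,0],0],
  [[0,0,0.03],[0,0,0],0],
  [[0,0,0.015],[0,0,0],0],
])

```text
clock: 53.42
eef_pos: [0.4045, -0.2926, 0.0946]
tool_rot: [0.69, 0.724, -0.0, -0.001]
ft_force: [-0.9, -0.5, -4.7]
grip_width: 0.0299
grasp_force: 60.2
```

>>> apply_moves([
  [[0,0,0.006],[0,0,0],0],
  [[0,0,0],[0,0,0],0],
  [[0,0,0],[0,0,0],0],
  [[0,0,0],[0,0,0],0],
  [[0,0,0],[0,0,0],0],
  [[0,0,0],[0,0,0],0],
  [[0,0,0],[0,0,0],0],
  [[0,0,0],[0,0,0],0],
])

```text
clock: 54.08
eef_pos: [0.4047, -0.2939, 0.0947]
tool_rot: [0.691, 0.723, 0.0, 0.0]
ft_force: [1.6, -0.4, -3.8]
grip_width: 0.0298
grasp_force: 60.2
```

```bash
python3 - <<'E'
from h import *
go(.405,-.2938,.0903,2.6)
E
```

```text
t54.1 at [ 0.4047 -0.2939  0.0947] psi 2.6 tilt [ 0. -0.] w 0.0298 gf 60.2 F [ 1.6 -0.4 -3.8]
 turn 0.0002  sx 0.001 sy 0.002 sz 0.022
```

>>> apply_moves([
  [[0,0.001,0.007],[0,0,0],0],
  [[0,0,0.005],[0,0,0],0],
  [[0,0,0.004],[0,0,0],0],
  [[0,0,0.003],[0,0,0],0],
  [[0,0,0],[0,0,0],0],
  [[0,0,0],[0,0,0],0],
  [[0,0,0],[0,0,0],0],
  [[0,0,0],[0,0,0],0],
])

```text
clock: 54.75
eef_pos: [0.4047, -0.2939, 0.0908]
tool_rot: [0.691, 0.723, -0.0, -0.0]
ft_force: [-0.9, 0.5, -2.7]
grip_width: 0.0302
grasp_force: 60.7
```

>>> apply_moves([
  [[0,0,0.003],[0,0,0],0],
  [[0,0,0.002],[0,0,0],0],
  [[0,0,0],[0,0,0],0],
  [[0,0,0],[0,0,0],0],
  [[0,0,0],[0,0,0],0],
  [[0,0,0],[0,0,0],0],
  [[0,0,0],[0,0,0],0],
  [[0,0,0],[0,0,0],0],
])

```text
clock: 55.42
eef_pos: [0.4047, -0.294, 0.0907]
tool_rot: [0.691, 0.723, -0.0, 0.0]
ft_force: [-3.6, 1.4, 4.7]
grip_width: 0.0299
grasp_force: 61.4
```

>>> apply_moves([
  [[0,0,0],[0,0,0],0.5],
  [[0,0,0],[0,0,0],0.6],
  [[0,0,0],[0,0,0],0.8],
  [[0,0,0],[0,0,0],1],
  [[0,0,0],[0,0,0],1],
  [[0,0,0],[0,0,0],1],
  [[0,0,-0.06],[0,0,0],1],
  [[0,0,-0.1],[0,0,0],1],
])

```text
clock: 56.08
eef_pos: [0.4033, -0.2927, 0.1199]
tool_rot: [0.691, 0.723, -0.0, -0.003]
ft_force: [-0.3, -0.9, 0.0]
grip_width: 0.0854
grasp_force: 0.0
```

>>> apply_moves([
  [[0,0,-0.15],[0,0,0],1],
  [[0,0,-0.15],[0,0,0],1],
  [[0,0,-0.09],[0,0,0],1],
  [[0,0,0],[0,0,0.03],1],
  [[0,0,0],[0,0,0.03],1],
  [[0,0,0],[0,0,0.03],1],
  [[0,0,0],[0,0,0],1],
  [[0,0,0],[0,0,0],1],
])

```text
clock: 56.75
eef_pos: [0.4048, -0.2938, 0.1996]
tool_rot: [0.785, 0.62, -0.0, -0.0]
ft_force: [-0.5, 0.0, -0.6]
grip_width: 0.0853
grasp_force: 0.0
```

```bash
python3 - <<'E'
from h import *
top((.4048,-.2943),.11); go(.5737,.0498,.2,-13.5)
E
```

```text
top [ 0.4043 -0.2944  0.1176] [0.016 0.016 0.014] 366
t56.8 at [ 0.4048 -0.2938  0.1996] psi -13.4 tilt [-0.  0.] w 0.0857 gf 0.0 F [-0.   0.2  0.9]
 turn 0.0004  sx 1.868 sy 0.420 sz -0.002
```

The spindle is back within about 0.5 mm. The cylinder is the last one.

>>> apply_moves([
  [[0.1557,0.035,0],[0,0,0],1],
  [[0.1557,0.035,0],[0,0,0],1],
  [[0.1557,0.035,0],[0,0,0],1],
  [[0.1557,0.035,0],[0,0,0],1],
  [[0.1557,0.035,0],[0,0,0],1],
  [[0.1557,0.035,0],[0,0,0],1],
  [[0.1557,0.035,0],[0,0,0],1],
  [[0.1557,0.035,0],[0,0,0],1],
])

```text
clock: 57.47
eef_pos: [0.5181, -0.0633, 0.1996]
tool_rot: [0.785, 0.619, -0.0, -0.0]
ft_force: [-0.0, -0.6, 0.3]
grip_width: 0.0852
grasp_force: 0.0
```

>>> apply_moves([
  [[0.1557,0.035,0],[0,0,0],1],
  [[0.1557,0.035,0],[0,0,0],1],
  [[0.1557,0.035,0],[0,0,0],1],
  [[0.1557,0.035,0],[0,0,0],1],
  [[0,0,0],[0,0,0],1],
  [[0,0,0],[0,0,0],1],
  [[0,0,0],[0,0,0],1],
  [[0,0,0],[0,0,0],1],
])

```text
clock: 58.13
eef_pos: [0.5736, 0.0488, 0.1995]
tool_rot: [0.786, 0.619, -0.0, -0.0]
ft_force: [-0.2, -0.8, 0.1]
grip_width: 0.0854
grasp_force: 0.0
```

```bash
cat >> h.py <<'E'
def cyl(c,z):
    C=cal("wrist"); p,d=camera("wrist"); P=cloud(C,d)
    q=P[(abs(P[...,2]-z)<.004)&(d>.05)&(np.hypot(P[...,0]-c[0],P[...,1]-c[1])<.04)][:,:2]; print("cyl",cv2.minAreaRect((q*1000).astype(np.float32)),len(q))
E
python3 - <<'E'
from h import *
cyl((.5737,.0498),.104); go(.5737,.0498,.089,-13.5)
E
```

```text
cyl ((573.408935546875, 51.28572463989258), (39.62539291381836, 39.96544647216797), 76.74562072753906) 1743
t58.2 at [0.5736 0.0486 0.1997] psi -13.6 tilt [-0.001 -0.   ] w 0.0852 gf 0.0 F [ 0.8  0.4 -1.4]
 turn -0.0006  sx 0.006 sy -0.001 sz 0.553
```

>>> apply_moves([
  [[0.007,0,0.08],[0,0,0],1],
  [[0,0,0.1],[0,0,0],1],
  [[0,0,0.1],[0,0,0],1],
  [[0,0,0.1],[0,0,0],1],
  [[0,0,0.1],[0,0,0],1],
  [[0,0,0.06],[0,0,0],1],
  [[0,0,0.01],[0,0,0],1],
  [[0,0,0],[0,0,0],1],
])

```text
clock: 58.85
eef_pos: [0.5735, 0.05, 0.0891]
tool_rot: [0.786, 0.618, -0.001, -0.001]
ft_force: [0.0, -0.1, -0.1]
grip_width: 0.0854
grasp_force: 0.0
```

>>> apply_moves([
  [[0,0,0],[0,0,0],0.4],
  [[0,0,0],[0,0,0],0.3],
  [[0,0,0],[0,0,0],0.2],
  [[0,0,0],[0,0,0],0],
  [[0,0,0],[0,0,0],0],
  [[0,0,0],[0,0,0],0],
  [[0,0,0],[0,0,0],0],
  [[0,0,0],[0,0,0],0],
])

```text
clock: 59.52
eef_pos: [0.5748, 0.0512, 0.091]
tool_rot: [0.786, 0.619, 0.001, 0.0]
ft_force: [-2.4, -0.0, 6.5]
grip_width: 0.0395
grasp_force: 60.2
```

```bash
python3 - <<'E'
from h import *
go(.4553,-.2407,.24,-13.5)
E
```

```text
t59.5 at [0.5748 0.0512 0.091 ] psi -13.5 tilt [0.002 0.   ] w 0.0395 gf 60.2 F [-2.4 -0.   6.5]
 turn -0.0002  sx -1.559 sy -0.240 sz -0.745
```

>>> apply_moves([
  [[0,0,-0.04],[0,0,0],0],
  [[0,0,-0.08],[0,0,0],0],
  [[0,0,-0.12],[0,0,0],0],
  [[0,0,-0.14],[0,0,0],0],
  [[0,0,-0.14],[0,0,0],0],
  [[0,0,-0.12],[0,0,0],0],
  [[0,0,-0.08],[0,0,0],0],
  [[-0.04,-0.006,-0.03],[0,0,0],0],
])

```text
clock: 60.18
eef_pos: [0.5728, 0.0446, 0.2426]
tool_rot: [0.785, 0.619, 0.002, 0.001]
ft_force: [0.7, -0.4, -3.8]
grip_width: 0.0389
grasp_force: 61.1
```

>>> apply_moves([
  [[-0.08,-0.012,0],[0,0,0],0],
  [[-0.12,-0.018,0],[0,0,0],0],
  [[-0.14,-0.021,0],[0,0,0],0],
  [[-0.14,-0.021,0],[0,0,0],0],
  [[-0.14,-0.021,0],[0,0,0],0],
  [[-0.14,-0.021,0],[0,0,0],0],
  [[-0.14,-0.021,0],[0,0,0],0],
  [[-0.14,-0.021,0],[0,0,0],0],
])

```text
clock: 60.85
eef_pos: [0.4903, -0.1526, 0.2383]
tool_rot: [0.786, 0.619, -0.001, -0.001]
ft_force: [-0.2, -0.4, -4.0]
grip_width: 0.039
grasp_force: 61.0
```

>>> apply_moves([
  [[-0.14,-0.021,0],[0,0,0],0],
  [[-0.14,-0.021,0],[0,0,0],0],
  [[-0.11,-0.018,0],[0,0,0],0],
  [[-0.06,-0.012,0],[0,0,0],0],
  [[-0.022,-0.004,0],[0,0,0],0],
  [[0,0,0],[0,0,0],0],
  [[0,0,0],[0,0,0],0],
  [[0,0,0],[0,0,0],0],
])

```text
clock: 61.52
eef_pos: [0.4557, -0.2384, 0.2395]
tool_rot: [0.785, 0.619, 0.0, -0.0]
ft_force: [-0.6, 0.4, -4.1]
grip_width: 0.0394
grasp_force: 61.0
```

```bash
python3 - <<'E'
from h import *
go(.4558,-.2394,.0915,-13.5)
E
```

```text
t61.5 at [ 0.4557 -0.2384  0.2395] psi -13.5 tilt [-0.     0.001] w 0.0394 gf 61.0 F [-0.6  0.4 -4.1]
 turn 0.0002  sx -0.005 sy 0.001 sz 0.740
```

>>> apply_moves([
  [[0,0,0.06],[0,0,0],0],
  [[0,0,0.12],[0,0,0],0],
  [[0,0,0.14],[0,0,0],0],
  [[0,0,0.14],[0,0,0],0],
  [[0,0,0.13],[0,0,0],0],
  [[0,0,0.08],[0,0,0],0],
  [[0,0,0.03],[0,0,0],0],
  [[0,0,0.015],[0,0,0],0],
])

```text
clock: 62.18
eef_pos: [0.4551, -0.2381, 0.0956]
tool_rot: [0.785, 0.619, -0.0, -0.001]
ft_force: [-0.5, 0.7, -3.6]
grip_width: 0.0393
grasp_force: 61.0
```

>>> apply_moves([
  [[0,0,0.006],[0,0,0],0],
  [[0,0,0],[0,0,0],0],
  [[0,0,0],[0,0,0],0],
  [[0,0,0],[0,0,0],0],
  [[0,0,0],[0,0,0],0],
  [[0,0,0],[0,0,0],0],
  [[0,0,0],[0,0,0],0],
  [[0,0,0],[0,0,0],0],
])

```text
clock: 62.85
eef_pos: [0.4554, -0.2396, 0.0957]
tool_rot: [0.786, 0.619, 0.0, 0.0]
ft_force: [-0.2, 0.4, -3.8]
grip_width: 0.039
grasp_force: 61.0
```

```bash
python3 - <<'E'
from h import *
go(.4558,-.2394,.0915,-13.5)
E
```

```text
t62.9 at [ 0.4554 -0.2396  0.0957] psi -13.6 tilt [ 0. -0.] w 0.0390 gf 61.0 F [-0.2  0.4 -3.8]
 turn -0.0003  sx 0.001 sy 0.002 sz 0.021
```

>>> apply_moves([
  [[0.001,0.002,0.007],[0,0,0],0],
  [[0,0,0.005],[0,0,0],0],
  [[0,0,0.003],[0,0,0],0],
  [[0,0,0.003],[0,0,0],0],
  [[0,0,0],[0,0,0],0],
  [[0,0,0],[0,0,0],0],
  [[0,0,0],[0,0,0],0],
  [[0,0,0],[0,0,0],0],
])

```text
clock: 63.52
eef_pos: [0.4557, -0.2394, 0.092]
tool_rot: [0.786, 0.619, -0.0, -0.0]
ft_force: [-1.9, 0.6, 0.4]
grip_width: 0.0388
grasp_force: 61.4
```

>>> apply_moves([
  [[0,0,0.002],[0,0,0],0],
  [[0,0,0.001],[0,0,0],0],
  [[0,0,0],[0,0,0],0],
  [[0,0,0],[0,0,0],0],
  [[0,0,0],[0,0,0],0],
  [[0,0,0],[0,0,0],0],
  [[0,0,0],[0,0,0],0],
  [[0,0,0],[0,0,0],0],
])

```text
clock: 64.18
eef_pos: [0.4557, -0.2394, 0.092]
tool_rot: [0.786, 0.619, 0.0, 0.0]
ft_force: [-3.2, 1.4, 5.4]
grip_width: 0.0391
grasp_force: 62.2
```

>>> apply_moves([
  [[0,0,0],[0,0,0],0.6],
  [[0,0,0],[0,0,0],0.7],
  [[0,0,0],[0,0,0],0.8],
  [[0,0,0],[0,0,0],1],
  [[0,0,0],[0,0,0],1],
  [[0,0,0],[0,0,0],1],
  [[0,0,-0.06],[0,0,0],1],
  [[0,0,-0.1],[0,0,0],1],
])

```text
clock: 64.85
eef_pos: [0.4541, -0.2385, 0.1214]
tool_rot: [0.786, 0.619, -0.001, -0.002]
ft_force: [-0.1, -0.3, -0.4]
grip_width: 0.0858
grasp_force: 0.0
```

>>> apply_moves([
  [[0,0,-0.15],[0,0,0],1],
  [[0,0,-0.15],[0,0,0],1],
  [[0,0,-0.15],[0,0,0],1],
  [[0,0,-0.15],[0,0,0],1],
  [[-0.1,0,-0.15],[0,0,0],1],
  [[-0.1,0,-0.1],[0,0,0],1],
  [[-0.1,0,0],[0,0,0],1],
  [[0,0,0],[0,0,0],1],
])

```text
clock: 65.52
eef_pos: [0.4419, -0.301, 0.2951]
tool_rot: [0.787, 0.617, 0.0, 0.002]
ft_force: [0.7, 1.0, 0.2]
grip_width: 0.0855
grasp_force: 0.0
```

>>> apply_moves([
  [[0,0,0],[0,0,0],1],
  [[0,0,0],[0,0,0],1],
  [[0,0,0],[0,0,0],1],
  [[0,0,0],[0,0,0],1],
  [[0,0,0],[0,0,0],1],
  [[0,0,0],[0,0,0],1],
  [[0,0,0],[0,0,0],1],
  [[0,0,0],[0,0,0],1],
])

```text
clock: 66.18
eef_pos: [0.4419, -0.2975, 0.2933]
tool_rot: [0.785, 0.619, 0.0, -0.0]
ft_force: [0.1, 0.6, 0.3]
grip_width: 0.0854
grasp_force: 0.0
```

```bash
python3 - <<'E'
from h import *
cyl((.455,-.24),.105); top((.4048,-.2943),.11); top((.4614,-.353))
p,d=camera("side"); cv2.imwrite("pics/s3.png",p[:,:,::-1])
E
```

```text
cyl ((454.5083312988281, -240.01876831054688), (39.727787017822266, 39.23268127441406), 76.43282318115234) 1181
top [ 0.4045 -0.2947  0.1177] [0.015 0.016 0.014] 181
top [ 0.4605 -0.3539  0.1228] [0.021 0.021 0.017] 333
```

View pics/s3.png

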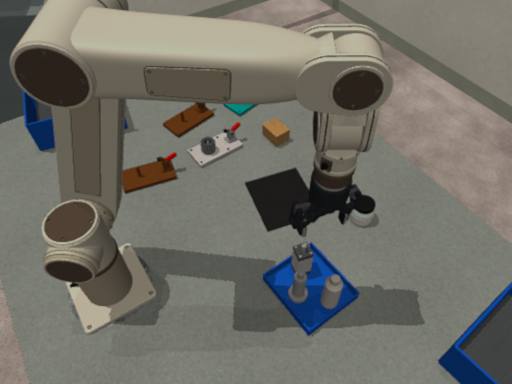

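The side view shows the pulley on the white fixture's pin at (208,146). The cylinder, spindle and can stand upright in the tray at (302,258), (298,287) and (332,291), each about 1 mm from its start, and the gripper is clear. I'm handing the job in.

```bash
python3 -c "
from workcell import bot
print(bot.job_done())"
```

```text
the job is handed in; nothing more can be done
None
```

The pulley is seated flat on the fixture pin, the can, cylinder and spindle are back upright in the tray within about 1 mm of where they started, and the job was handed in at about 66 s.

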